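# Stack spoon billets to dry on stickers

### The arm

A 6-joint arm with a two-finger parallel gripper is mounted at the origin on the work surface. World frame = base frame: x ahead of the robot, y to its left, z up, the work surface at z = 0. Lengths are in mm, angles in rad, forces in N, time in s.
With the tool pointing down it reaches from about 275 to 750 mm from the base axis. Payload 10.2 kg.
Tool frame: the origin (TCP) lies at the very end of the fingers, on their centre line; the grasp point (between the pads) lies 19 mm behind it; x points along the fingers, z is the direction in which the jaws open and shut, and the axes are right-handed (so a half turn about x gives the same grasp; the last joint's range is limited). The gripper opens to 85 mm and grips with 20 to 120 N. Pads are 22 mm wide; open, the fingers measure 114 mm over their backs; the gripper's body (76 mm by 85 mm) begins 54 mm behind the grasp point. The pads swing forward as they close: fully open they stand 13 mm farther back than shut.
Start: joints at [1.042, 0.313, 1.498, -0, 1.331, -0.223], TCP at [158.067, 500.645, 231.294] pointing down, gripper open.
Joint ranges: [-2.94, 2.94], [-0.97, 2.17], [0.19, 2.56], [-1.23, 4.37], [0.02, 3.11], [-2.88, 2.88]. Speed limits (rad/s): [2.39, 2.39, 3.01, 3.14, 3.14, 3.14].

### API

Orientations are given as a unit quaternion [w, x, y, z].
In Python, from rig import sense, vision, job gives the robot as it stands. The module is installed in compiled form; this text tells all that it offers.
- The arm moves only by the shell command python3 -m pendant 'ROWS' [FORCE]. ROWS is JSON, a list of rows, each a list of 7 numbers: the turn, a rotation vector about the tool's x, y, z in rad, then the shift along the tool's x, y, z in cm, then the opening, from 0 (shut) to 1 (fully open). A call has exactly 5 rows; each row is the pose to reach, as a shift and turn from the pose commanded when the call began, along the tool's axes at that moment; what a row does not reach only later rows make up. A row lasts 1/8 s, in which the tool goes at most 62.5 mm and 10.7 degrees, less where a joint would pass 70% of its speed; a pose out of reach is approached as far as the arm can. A call with a gripper value outside its range is refused whole. The fingers move at their own pace and stop on an object; FORCE is the grip in N (left out, the last holds). Time passes only in rows, so rows that repeat a pose let the fingers close, or fill a call up. It gives the time, the measured TCP pose, the force and the opening at its end, in the units of the state.
- sense(): the state, without advancing time (a new reading comes with each control period).
- vision.capture(name): name is "side" or "top"; returns the picture (384x512x3 uint8, red, green, blue); there is no depth.
- vision.calibration(name): a dict with "K" (3x3 intrinsics, pixels), "extrinsics" (4x4, takes a point from camera to world coordinates). Camera axes: x right, y up, looking along -z (the intrinsics and any distortion apply to the point x, -y, -z); pixel columns grow to the right and rows downward; lengths in mm; the calibration is good to about 2 mm. A picture is of the moment at which its call begins. calibration takes no time and is no camera call.
- job.finish_job(): hands the job in, once; it reports no verdict.
The state is a dict: "time_s": time; "joints": joint angles; "dq": joint speeds; "tau": joint torques, N m; "eef_pos": TCP position; "ee_rot": TCP orientation; "force": force on the tool from outside, world axes, zero at the start; "wrist_torque": the same for the moment, N m; "grip_width": opening from 0.0 (shut) to 1.0 (fully open).
Only numpy, scipy, OpenCV 4.12 (cv2) and the standard library are available. Lean on these libraries where they do the work, as an engineer would, in place of code of your own. Each camera call takes 0.05 s, during which the arm holds its last target.

### The job

Stack the two sawn spoon billets to dry on the low wooden stand: lay the long billet centrally across the two bearers and in line with the stand, put one spacer stick crosswise on it straight above each bearer, then lay the short billet on the sticks, centred over the long one and in line with it. Last, lay the flat iron bar in the middle of the short billet as a weight. Set each piece down rather than dropping it, and leave the knife, adze, ladle and bowl as they lie.

Things in the scene. Friction and masses are not known exactly. Their poses are not given: they have to be found in the camera images.
- stand: Low drying stand of dark weathered wood, fixed to the bench, 190 x 120 mm, 45 mm high. Two runners (190 x 24 x 20 mm high, along its x, at y = +-42 mm) carry two bearers (30 mm wide in x, 120 mm long in y, 25 mm high) centred at x = +70 and -70 mm; their tops are 45 mm above the bench. Origin: centre of the underside, on the bench; x along the runners, y along the bearers, z up.
- long_billet: The longer of two pale sawn wooden billets, bark along one long edge, a spoon outline pencilled on its upper face: 260 long (x) x 60 wide (y) x 24 mm high, about 0.24 kg. Origin: centre of the underside. Symmetric: either end may point either way. Body z is up; lies flat at the start. 
- short_billet: The shorter pale sawn billet, also with bark edge and pencilled spoon: 200 long (x) x 50 wide (y) x 24 mm high, about 0.15 kg. Origin: centre of the underside. Either end may point either way. Body z is up; lies flat at the start. 
- stick_a: Spacer stick, a sawn tan wooden strip 120 long (x) x 24 wide (y) x 18 mm high, about 35 g. Origin: centre of the underside. The two sticks are alike; either may go over either bearer. Body z is up; lies flat at the start. 
- stick_b: The other spacer stick, same size and same axes as stick_a (120 x 24 x 18 mm), interchangeable with it. Origin: centre of the underside. Body z is up; lies flat at the start. 
- iron_bar: Flat offcut of black iron bar, 100 long (x) x 40 wide (y) x 25 mm high, about 0.76 kg. Origin: centre of the underside. It may lie along or across the billet. Body z is up; lies flat at the start. 
- knife: Bystander: stubby carving knife, wooden handle 78 x 26 x 22 mm (to -x), short steel blade (to +x), 132 mm long in all. Origin: on the underside's plane, at mid-length of the knife, in the handle 13 mm from its blade end. Leave alone.
- adze: Bystander: hand adze lying on its side, dark wooden handle 240 mm long (to -x), iron head and blade to +x and +y, 40 mm high. Origin: underside, 50 mm from the middle of the handle towards the head. Leave alone.
- ladle: Bystander: roughed-out pale wooden ladle, bowl of 74 mm diameter and 32 mm high, handle to +x, 250 mm long in all. Origin: underside centre of its bowl. Leave alone.
- bowl: Bystander: small hollowed wooden bowl, 90 mm diameter, 34 mm high. Origin: centre of the underside. Leave alone.
Not all that is in view belongs to the job. Leave any purple look-alike of the short_billet alone. What is shaped like the stick_b but turquoise is not meant.

How it is judged:
By the outcome, as a careful person would: the job done as asked, in the order asked, and still so for the second after the job is handed in, with the robot touching nothing.
It also fails if it takes over 125 s, if anything falls off the work surface, if the arm or the gripper's body presses on something with over 40 N, if the wrist force passes 120 N, or if a joint passes its speed limit or range.

## Working session

There is one attempt and no reset: what is moved stays moved. The work goes in short steps, Python scripts to look and compute and a shell command to move; the robot and the scene stay as the last step left them, time stands still between calls to the robot, and variables do not carry over. Pictures are saved under pics/ and viewed, and the job is handed in when it is done.

```bash
mkdir -p pics
python3 - <<'E'
from rig import sense, vision
import cv2
s=sense()
for k,v in s.items(): print(k,v)
for n in("top","side"):
    im=vision.capture(n); cv2.imwrite(f"pics/{n}0.png",cv2.cvtColor(im,cv2.COLOR_RGB2BGR))
    c=vision.calibration(n)
    print(n,c)
E
```

```text
time_s 0.0
joints [ 1.04161178e+00  3.13465808e-01  1.49846625e+00 -1.63624274e-05
  1.33099743e+00 -2.23381337e-01]
dq [ 2.55527552e-04 -1.17688172e-03 -2.94428227e-04 -1.33789555e-03
 -9.95560106e-05  2.50351209e-04]
tau [-3.69987738e-04 -4.12267756e+01 -2.59745711e+01 -1.76213730e-04
  4.11465051e-03  2.86581383e-05]
eef_pos [157.92366905 500.40381625 230.71600954]
ee_rot [ 0.56988757 -0.41820758  0.57075037  0.41782124]
force [-0.0708441   0.36538353 -0.25472976]
wrist_torque [0.01909638 0.01676255 0.01014868]
grip_width 1.0014980054902636
top {'K': array([[455.23768242,   0.        , 249.26544228],
       [  0.        , 455.23768242, 194.57791821],
       [  0.        ,   0.        ,   1.        ]]), 'extrinsics': array([[-1.91203238e-02,  9.87864301e-01, -1.54138039e-01,
         2.94851322e+02],
       [-9.99693959e-01, -2.13098262e-02, -1.25649993e-02,
        -3.65175329e+01],
       [-1.56971691e-02,  1.53850620e-01,  9.87969426e-01,
         1.53765687e+03],
       [ 0.00000000e+00,  0.00000000e+00,  0.00000000e+00,
         1.00000000e+00]])}
side {'K': array([[404.29538735,   0.        , 252.87117458],
       [  0.        , 404.29538735, 188.6140249 ],
       [  0.        ,   0.        ,   1.        ]]), 'extrinsics': array([[ 8.63692748e-01,  2.92542982e-01, -4.10430799e-01,
        -2.26927779e+01],
       [-5.04012225e-01,  4.97175444e-01, -7.06249428e-01,
        -9.81248911e+02],
       [-2.55219938e-03,  8.16844650e-01,  5.76852065e-01,
         8.04039963e+02],
       [ 0.00000000e+00,  0.00000000e+00,  0.00000000e+00,
         1.00000000e+00]])}
```

View pics/top0.png

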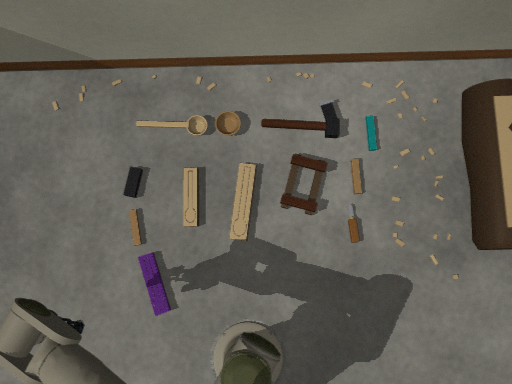

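View pics/side0.png

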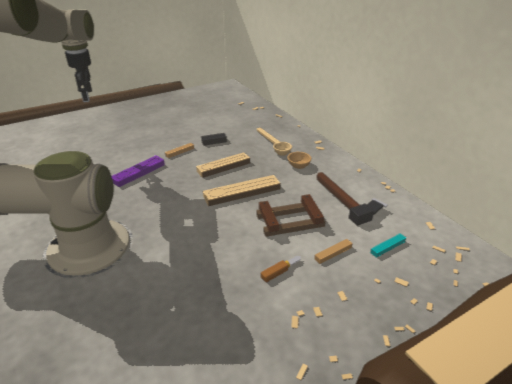

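The top view shows the stand at about (303,184), long billet (243,201), short billet (190,197), iron bar (133,182), and sticks (136,227) and (357,176). The decoys are turquoise (371,133) and purple (155,283). Next I'll zoom in and measure.

```bash
cat > h.py <<'E'
import numpy as np, cv2
from rig import sense, vision
def ray(n,uv,z):
    c=vision.calibration(n);K=c["K"];T=np.array(c["extrinsics"])
    uv=np.atleast_2d(np.asarray(uv,float))
    p=np.c_[(uv[:,0]-K[0,2])/K[0,0],-(uv[:,1]-K[1,2])/K[1,1],-np.ones(len(uv))]
    d=p@T[:3,:3].T;o=T[:3,3]
    return o+d*((z-o[2])/d[:,2])[:,None]
def proj(n,P):
    c=vision.calibration(n);K=c["K"];T=np.linalg.inv(c["extrinsics"])
    P=np.atleast_2d(P)@T[:3,:3].T+T[:3,3]
    return np.c_[K[0,2]+K[0,0]*P[:,0]/-P[:,2],K[1,2]-K[1,1]*P[:,1]/-P[:,2]]
def grab(n,name):
    im=cv2.cvtColor(vision.capture(n),cv2.COLOR_RGB2BGR); cv2.imwrite(f"pics/{name}.png",im); return im
def crop(im,x0,y0,w,h,s,name): cv2.imwrite(f"pics/{name}.png",cv2.resize(im[y0:y0+h,x0:x0+w],None,fx=s,fy=s,interpolation=cv2.INTER_CUBIC))
E
python3 - <<'E'
from h import *
im=cv2.imread("pics/top0.png"); crop(im,120,140,130,110,6,"c1"); crop(im,225,140,150,110,5,"c2")
im=cv2.imread("pics/side0.png"); crop(im,150,120,210,130,3.8,"c3")
E
```

```text
(no output)
```

View pics/c1.png

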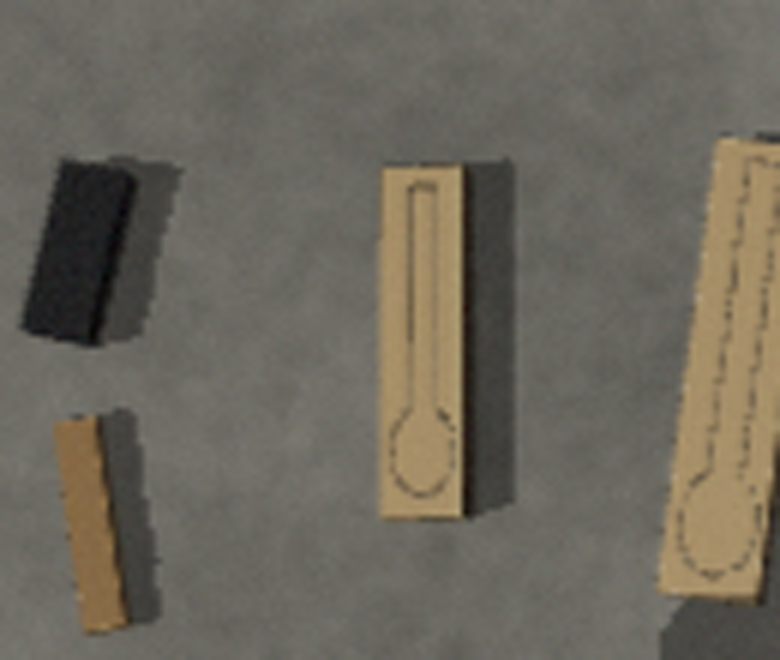

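View pics/c2.png

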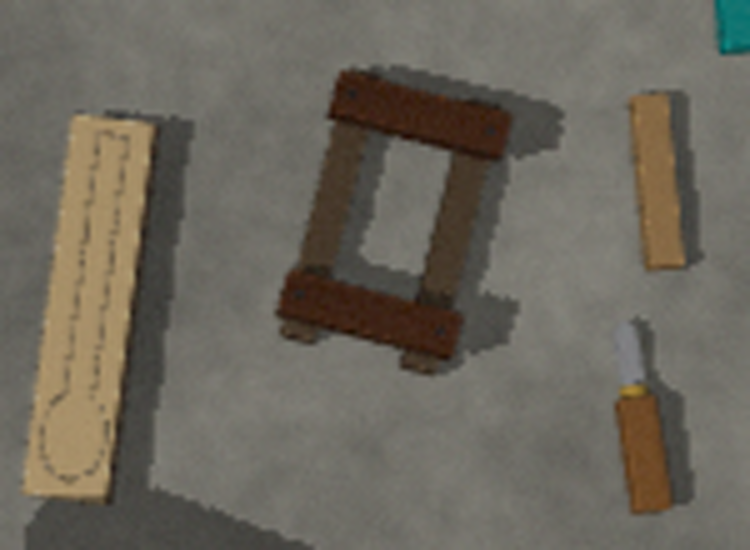

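View pics/c3.png

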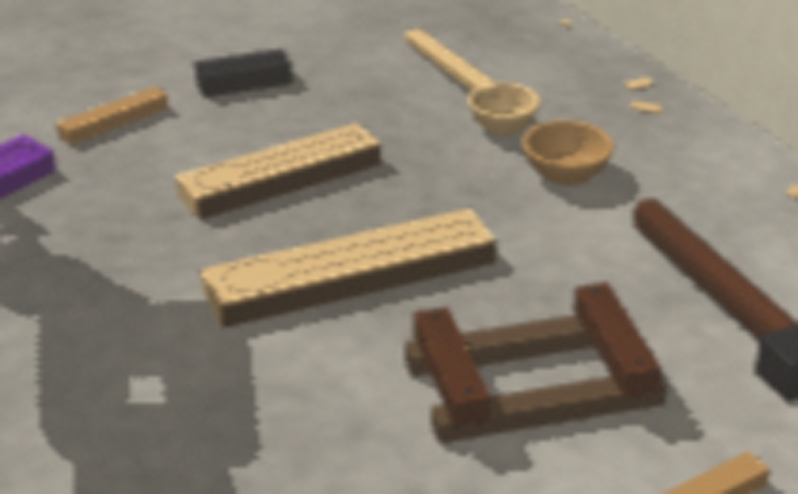

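```bash
cat >> h.py <<'E'
def meas(n,im,roi,z,kind,vmin=None):
    x0,y0,w,h=roi
    big=cv2.resize(im[y0:y0+h,x0:x0+w],None,fx=8,fy=8,interpolation=cv2.INTER_CUBIC)
    b,g,r=[big[...,i].astype(int) for i in range(3)]
    if kind=='wood': m=(r-b>30)&(r>(vmin or 110))
    if kind=='dark': m=np.maximum(np.maximum(b,g),r)<(vmin or 48)
    if kind=='red': m=(r-b>(vmin or 25))
    m=cv2.morphologyEx(m.astype(np.uint8),cv2.MORPH_CLOSE,np.ones((17,17)))
    m=cv2.morphologyEx(m,cv2.MORPH_OPEN,np.ones((9,9)))
    cs,_=cv2.findContours(m,cv2.RETR_EXTERNAL,cv2.CHAIN_APPROX_NONE)
    out=[]
    for c in sorted(cs,key=cv2.contourArea)[::-1][:2]:
        uv=(c[:,0]+.5)/8-.5+[x0,y0]
        P=ray(n,uv,z)[:,:2]
        (cx,cy),(a,bb),_=r_=cv2.minAreaRect(P.astype(np.float32))
        bx=cv2.boxPoints(r_);e=[bx[1]-bx[0],bx[2]-bx[1]];l=max(e,key=np.linalg.norm)
        ang=np.degrees(np.arctan2(l[1],l[0])); ang=(ang+90)%180-90
        A=np.array([x0,y0])+(np.array(cv2.boundingRect(c))[:2])/8
        out.append((round(cx,1),round(cy,1),round(max(a,bb),1),round(min(a,bb),1),round(ang,2)))
    return out
E
python3 - <<'E'
from h import *
im=cv2.imread("pics/top0.png")
print("long",meas("top",im,(222,155,40,92),24,'wood')[:1])
print("short",meas("top",im,(175,160,30,72),24,'wood')[:1])
print("stickA",meas("top",im,(125,203,25,48),18,'wood')[:1])
print("stickB",meas("top",im,(345,152,24,46),18,'wood')[:1])
for v in (40,50,60):print("bar",meas("top",im,(120,160,30,45),25,'dark',v)[:1])
for v in (25,30,35,40):print("stand",meas("top",im,(275,148,60,70),45,'red',v))
s=cv2.imread("pics/side0.png")
print("sstickB",meas("side",s,(308,232,52,36),18,'wood',150)[:1])
print("slong",meas("side",s,(200,172,84,34),24,'wood',150)[:1])
print("sshort",meas("side",s,(194,150,60,28),24,'wood',150)[:1])
print("ssA",meas("side",s,(162,140,36,22),18,'wood',150)[:1])
for v in (150,): print(im[160:215:6,300],im[190,295])
E
```

```text
long [(510.5, 7.1, 261.5, 58.1, np.float32(-8.34))]
short [(529.0, 184.4, 200.7, 47.1, np.float32(-0.07))]
stickA [(430.6, 371.4, 121.6, 25.4, np.float32(9.13))]
stickB [(589.9, -378.7, 118.8, 28.2, np.float32(2.37))]
bar [(583.5, 375.7, 101.1, 45.0, np.float32(-12.7))]
bar [(584.0, 375.5, 102.9, 47.0, np.float32(-12.62))]
bar [(584.2, 375.2, 104.5, 49.2, np.float32(-12.6))]
stand [(560.2, -197.3, 184.7, 119.6, np.float32(-16.09))]
stand [(496.1, -178.9, 118.6, 38.2, np.float32(72.2)), (631.9, -217.9, 118.4, 34.2, np.float32(74.13))]
stand [(498.6, -179.6, 117.7, 30.7, np.float32(73.16)), (632.2, -218.0, 117.3, 32.7, np.float32(74.44))]
stand [(498.5, -179.4, 116.6, 28.5, np.float32(74.24)), (633.4, -219.0, 114.6, 28.8, np.float32(74.38))]
sstickB [(583.5, -380.9, 126.8, 26.7, np.float32(1.68))]
slong [(504.2, 5.6, 268.6, 61.2, np.float32(-8.29))]
sshort [(521.0, 182.4, 213.8, 52.5, np.float32(-0.04))]
ssA [(425.7, 369.5, 125.6, 30.6, np.float32(9.32))]
[[ 14  30  58]
 [ 45  52  58]
 [ 65  72  71]
 [108 116 117]
 [106 114 115]
 [107 117 119]
 [ 70  74  75]
 [ 24  33  60]
 [ 33  43  57]
 [110 117 121]] [67 72 73]
```

```bash
cat >> h.py <<'E'
from scipy.spatial.transform import Rotation as Ro
def to(x,y,z,jaw):
    """print turn/shift (rad, cm in tool axes) from the present pose to TCP x,y,z with jaw axis at angle jaw (deg, mod 180), pointing down"""
    s=sense();q=s["ee_rot"];R=Ro.from_quat([q[1],q[2],q[3],q[0]]).as_matrix()
    cur=np.degrees(np.arctan2(R[1,2],R[0,2]))
    for off in (0,180):
        a=np.radians(jaw+off);zt=np.array([np.cos(a),np.sin(a),0]);xt=np.array([0,0,-1.])
        Rt=np.c_[xt,np.cross(zt,xt),zt]
        rv=Ro.from_matrix(R.T@Rt).as_rotvec()
        sh=R.T@(np.array([x,y,z])-s["eef_pos"])/10
        j=s["joints"]; dj1=np.arctan2(y,x)-np.arctan2(s["eef_pos"][1],s["eef_pos"][0])
        d=rv[0] # + about tool x(down)
        print("rot",rv.round(3),"shift",sh.round(2),"| curjaw",cur.round(1),"q6",j[5].round(2),"q6 est + / -",(j[5]+d+dj1).round(2),(j[5]-d-dj1).round(2))
def st():
    s=sense();q=s["ee_rot"];R=Ro.from_quat([q[1],q[2],q[3],q[0]]).as_matrix()
    print("t",round(s["time_s"],2),"pos",s["eef_pos"].round(1),"jaw",np.degrees(np.arctan2(R[1,2],R[0,2])).round(1),"down",R[:,0].round(3),"F",s["force"].round(1),"grip",round(s["grip_width"],3),"q",s["joints"].round(2))
E
python3 - <<'E'
from h import *
st(); to(509.5,7,150,81.7)
print(ray("top",[[298.6,202.4],[308.8,162.3]],45))
E
```

```text
t 0.1 pos [158.  500.4 230.8] jaw 72.5 down [-0.001 -0.001 -1.   ] F [ 0.1 -0.5  0.2] grip 1.005 q [ 1.04  0.31  1.5   0.    1.33 -0.22]
rot [-0.161 -0.001 -0.   ] shift [  8.11 -48.38 -36.46] | curjaw 72.5 q6 -0.22 q6 est + / - -1.64 1.19
rot [ 2.981e+00 -1.000e-03  2.000e-03] shift [  8.11 -48.38 -36.46] | curjaw 72.5 q6 -0.22 q6 est + / - 1.51 -1.95
[[ 498.05925261 -180.02997973   45.        ]
 [ 632.80282588 -218.97369447   45.        ]]
```

```bash
python3 -m pendant '[[-0.03,0,0,1,-5,-3.75,1],[-0.06,0,0,2,-10,-7.5,1],[-0.09,0,0,3,-15,-11.25,1],[-0.12,0,0,4,-20,-15,1],[-0.161,0,0,4,-24,-18,1]]'
python3 - <<'E'
from h import *
st(); to(509.5,7,150,81.7)
E
```

```text
time_s: 0.72
eef_pos: [333.3, 254.8, 190.7]
ee_rot: [0.534, -0.463, 0.535, 0.463]
force: [1.0, 0.2, 0.3]
grip_width: 1.005
t 0.72 pos [333.3 254.8 190.7] jaw 81.7 down [-0.001 -0.001 -1.   ] F [1.  0.2 0.3] grip 1.005 q [ 0.37  0.12  1.85 -0.    1.17 -1.05]
rot [ 0.001 -0.001 -0.001] shift [  4.06 -21.   -21.99] | curjaw 81.7 q6 -1.05 q6 est + / - -1.69 -0.42
rot [-3.141e+00  2.000e-03 -1.000e-03] shift [  4.06 -21.   -21.99] | curjaw 81.7 q6 -1.05 q6 est + / - -4.83 2.72
```

```bash
python3 -m pendant '[[0,0,0,0.8,-4.2,-4.4,1],[0,0,0,1.6,-8.4,-8.8,1],[0,0,0,2.4,-12.6,-13.2,1],[0,0,0,3.2,-16.8,-17.6,1],[0,0,0,4.1,-21,-22,1]]'
python3 - <<'E'
from h import *
st(); to(509.5,7,60,81.7)
a=grab("top","t1");b=grab("side","s1")
crop(a,200,130,110,130,4.5,"t1c");crop(b,170,110,150,110,5,"s1c")
E
```

```text
time_s: 1.35
eef_pos: [509.6, 6.8, 149.9]
ee_rot: [0.535, -0.462, 0.535, 0.462]
force: [0.3, 1.1, 0.2]
grip_width: 1.0
t 1.35 pos [509.6   6.8 149.9] jaw 81.7 down [-0.  0. -1.] F [0.3 1.1 0.2] grip 1.0 q [-0.22  0.36  1.66  0.    1.12 -1.64]
rot [-0.  0. -0.] shift [8.99 0.01 0.01] | curjaw 81.7 q6 -1.64 q6 est + / - -1.64 -1.64
rot [ 3.141 -0.    -0.   ] shift [8.99 0.01 0.01] | curjaw 81.7 q6 -1.64 q6 est + / - 1.5 -4.78
```

View pics/s1c.png

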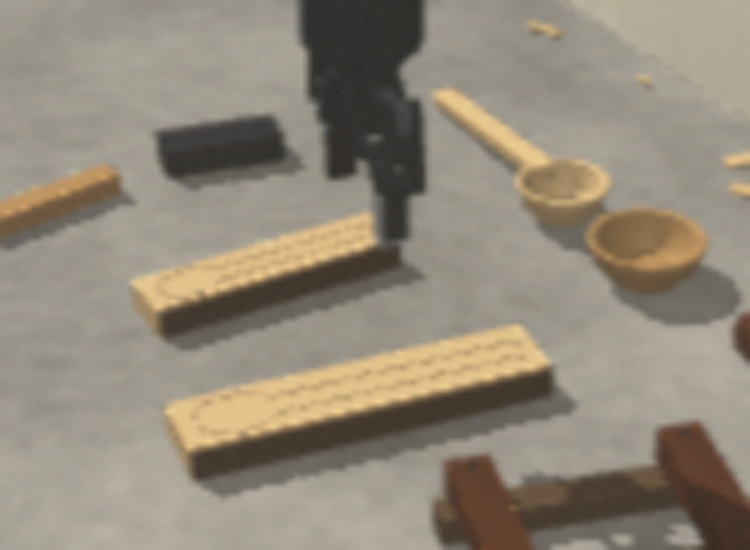

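The gripper hangs above the long billet, with the near fingertip at about (248,158) in the full side image. The long billet spans x 203–280 and lies free. I'll descend.

```bash
python3 -m pendant '[[0,0,0,2.5,0,0,1],[0,0,0,5,0,0,1],[0,0,0,7.5,0,0,1],[0,0,0,9,0,0,1],[0,0,0,9,0,0,1]]';python3 -m pendant '[[0,0,0,2,0,0,1],[0,0,0,4,0,0,1],[0,0,0,5,0,0,1],[0,0,0,5.6,0,0,1],[0,0,0,5.6,0,0,1]]'
python3 - <<'E'
from h import *
st()
b=grab("side","s2");crop(b,170,110,150,110,5,"s2c")
E
```

```text
time_s: 2.08
eef_pos: [508.3, 9.1, 59.8]
ee_rot: [0.534, -0.462, 0.535, 0.463]
force: [-0.2, 0.4, 0.1]
grip_width: 1.002
time_s: 2.7
eef_pos: [509.0, 8.7, 4.6]
ee_rot: [0.535, -0.463, 0.535, 0.462]
force: [-0.3, 0.1, -0.3]
grip_width: 0.998
t 2.7 pos [509.    8.7   4.6] jaw 81.7 down [ 0. -0. -1.] F [-0.3  0.1 -0.3] grip 0.998 q [-0.21  0.58  1.77 -0.    0.79 -1.64]
```

View pics/s2c.png

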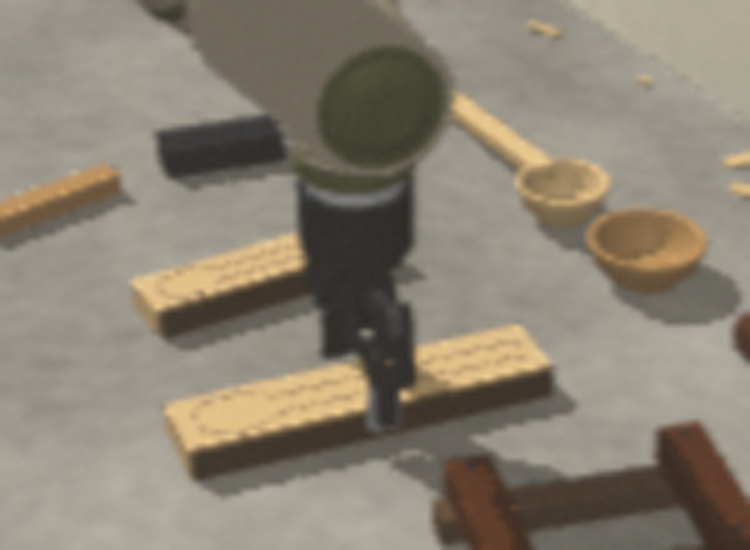

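The fingers straddle the billet at mid-length (fingertip about (246,194) in the full image). Closing.

```bash
python3 -m pendant '[[0,0,0,0,0,0,0.8],[0,0,0,0,0,0,0.7],[0,0,0,0,0,0,0.5],[0,0,0,0,0,0,0.5],[0,0,0,0,0,0,0.5]]' 50;python3 -m pendant '[[0,0,0,0,0,0,0.5],[0,0,0,0,0,0,0.5],[0,0,0,-1,0,0,0.5],[0,0,0,-2.5,0,0,0.5],[0,0,0,-4,0,0,0.5]]'
python3 - <<'E'
from h import *
st()
b=grab("side","s3");crop(b,170,90,150,110,5,"s3c")
to(565.5,-199.3,150,74)
E
```

```text
time_s: 3.38
eef_pos: [509.2, 8.5, 5.2]
ee_rot: [0.535, -0.463, 0.535, 0.462]
force: [-2.5, -2.1, 8.0]
grip_width: 0.688
time_s: 4.0
eef_pos: [508.9, 8.8, 45.5]
ee_rot: [0.535, -0.463, 0.535, 0.462]
force: [0.9, 0.7, -3.0]
grip_width: 0.689
t 4.0 pos [508.9   8.8  45.5] jaw 81.7 down [ 0. -0. -1.] F [ 0.9  0.7 -3. ] grip 0.689 q [-0.21  0.51  1.75  0.    0.88 -1.64]
rot [0.135 0.    0.004] shift [-10.24  -8.53 -19.77] | curjaw 81.7 q6 -1.64 q6 est + / - -1.86 -1.42
rot [-3.007 -0.005  0.   ] shift [-10.24  -8.53 -19.77] | curjaw 81.7 q6 -1.64 q6 est + / - -5.0 1.72
```

View pics/s3c.png

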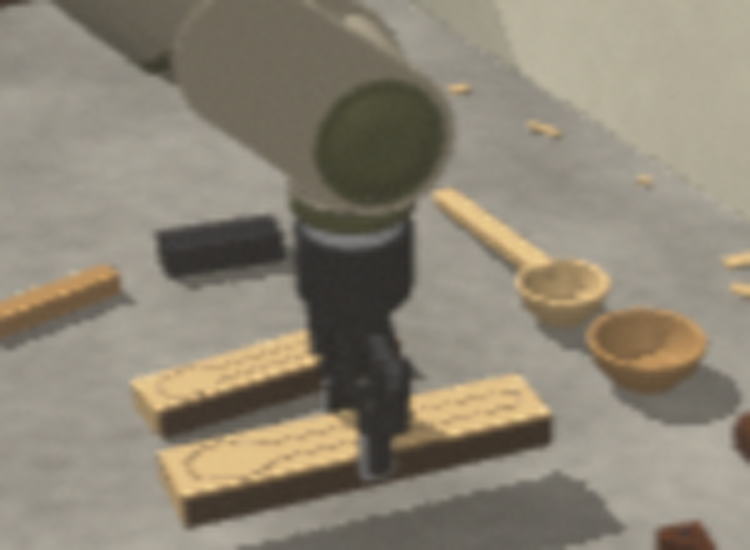

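Held and clear of the bench. Now up and across to above the stand.

```bash
python3 -m pendant '[[0,0,0,-4,0,0,0.5],[0.02,0,0,-8,-1,-2,0.5],[0.05,0,0,-10,-2.5,-6,0.5],[0.09,0,0,-10.2,-4.4,-10,0.5],[0.135,0,0,-10.2,-6,-14,0.5]]';python3 -m pendant '[[0,0,0,0,-1.5,-3.3,0.5],[0,0,0,0,-1.8,-6.5,0.5],[0,0,0,0,-1.8,-6.5,0.5],[0,0,0,0,-1.8,-6.5,0.5],[0,0,0,0,-1.8,-6.5,0.5]]'
python3 - <<'E'
from h import *
st()
b=grab("top","t4");crop(b,225,120,130,110,6,"t4c")
to(565.5,-199.3,80,74)
E
```

```text
time_s: 4.68
eef_pos: [548.3, -139.8, 147.1]
ee_rot: [0.565, -0.425, 0.565, 0.425]
force: [0.6, -0.5, -2.5]
grip_width: 0.689
time_s: 5.3
eef_pos: [547.5, -205.0, 146.4]
ee_rot: [0.565, -0.426, 0.565, 0.426]
force: [0.4, -0.0, -2.2]
grip_width: 0.69
t 5.3 pos [ 547.5 -205.   146.4] jaw 74.0 down [ 0.  0. -1.] F [ 0.4 -0.  -2.2] grip 0.69 q [-0.56  0.52  1.43  0.    1.2  -1.85]
rot [0.001 0.    0.   ] shift [ 6.65 -1.57  1.05] | curjaw 74.0 q6 -1.85 q6 est + / - -1.83 -1.87
rot [-3.141 -0.     0.   ] shift [ 6.65 -1.57  1.05] | curjaw 74.0 q6 -1.85 q6 est + / - -4.97 1.27
```

View pics/t4c.png

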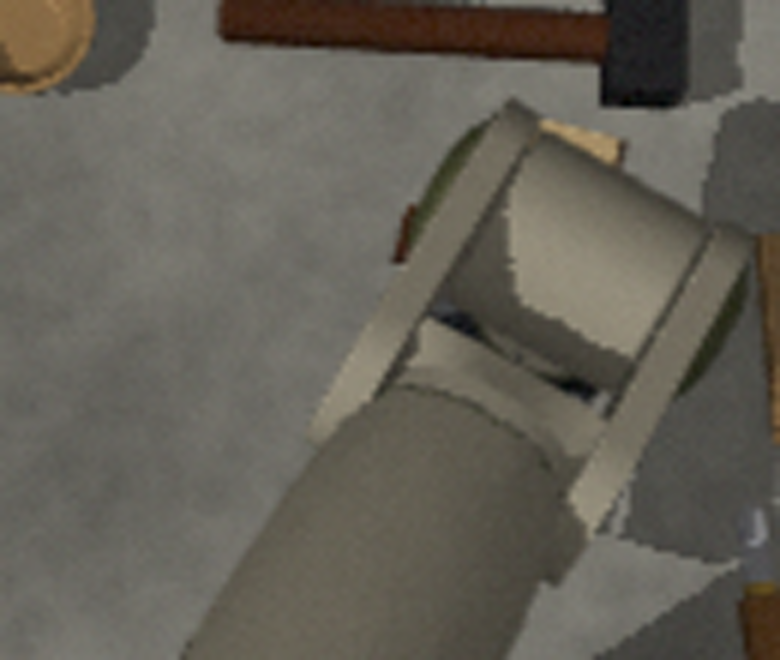

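The arm hides the stack from above, so I'll use the side view. Down to about 8 mm above the bearers.

```bash
python3 -m pendant '[[0,0,0,1,-0.8,0.5,0.5],[0,0,0,3,-1.6,1.05,0.5],[0,0,0,5,-1.6,1.05,0.5],[0,0,0,7,-1.6,1.05,0.5],[0,0,0,8.5,-1.6,1.05,0.5]]';  python3 -m pendant '[[0,0,0,0.2,0,0,0.5],[0,0,0,0.2,0,0,0.5],[0,0,0,0.2,0,0,0.5],[0,0,0,0.2,0,0,0.5],[0,0,0,0.2,0,0,0.5]]'
python3 - <<'E'
from h import *
st()
b=grab("side","s5");crop(b,220,140,150,110,5,"s5c")
to(565.5,-199.3,50,74)
E
```

```text
time_s: 5.98
eef_pos: [565.4, -199.5, 58.9]
ee_rot: [0.564, -0.425, 0.565, 0.426]
force: [0.1, -0.0, -2.1]
grip_width: 0.684
time_s: 6.6
eef_pos: [565.7, -200.3, 59.6]
ee_rot: [0.565, -0.426, 0.565, 0.425]
force: [-0.6, -0.3, -2.4]
grip_width: 0.686
t 6.6 pos [ 565.7 -200.3   59.6] jaw 74.0 down [ 0. -0. -1.] F [-0.6 -0.3 -2.4] grip 0.686 q [-0.54  0.65  1.45 -0.    1.04 -1.83]
rot [-0.001 -0.     0.   ] shift [0.95 0.04 0.09] | curjaw 74.0 q6 -1.83 q6 est + / - -1.83 -1.83
rot [3.141 0.    0.   ] shift [0.95 0.04 0.09] | curjaw 74.0 q6 -1.83 q6 est + / - 1.32 -4.97
```

View pics/s5c.png

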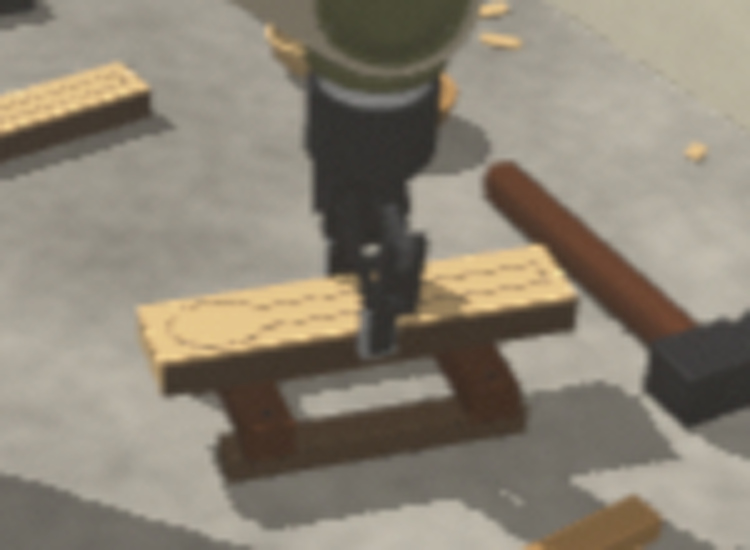

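The billet hovers level over both bearers, about (292,207) in the full image. Lowering slowly.

```bash
python3 -m pendant '[[0,0,0,0.2,0.04,0.09,0.5],[0,0,0,0.4,0.04,0.09,0.5],[0,0,0,0.6,0.04,0.09,0.5],[0,0,0,0.75,0.04,0.09,0.5],[0,0,0,0.75,0.04,0.09,0.5]]';  python3 -m pendant '[[0,0,0,0.05,0,0,0.5],[0,0,0,0.1,0,0,0.5],[0,0,0,0.15,0,0,0.5],[0,0,0,0.2,0,0,0.5],[0,0,0,0.2,0,0,0.5]]'
```

```text
time_s: 7.28
eef_pos: [565.4, -199.3, 51.7]
ee_rot: [0.565, -0.425, 0.565, 0.425]
force: [0.6, 1.4, -3.0]
grip_width: 0.686
time_s: 7.9
eef_pos: [565.5, -199.3, 50.3]
ee_rot: [0.565, -0.426, 0.565, 0.425]
force: [-2.8, 1.0, 3.6]
grip_width: 0.688
```

```bash
python3 -m pendant '[[0,0,0,0.03,0,0,0.5],[0,0,0,0.06,0,0,0.5],[0,0,0,0.06,0,0,0.5],[0,0,0,0.06,0,0,0.5],[0,0,0,0.06,0,0,0.5]]';python3 -m pendant '[[0,0,0,0,0,0,0.7],[0,0,0,0,0,0,0.72],[0,0,0,0,0,0,0.8],[0,0,0,0,0,0,0.9],[0,0,0,0,0,0,1]]';python3 -m pendant '[[0,0,0,0,0,0,1],[0,0,0,0,0,0,1],[0,0,0,-1,0,0,1],[0,0,0,-3,0,0,1],[0,0,0,-6,0,0,1]]';  python3 - <<'E'
from h import *
st()
to(300,150,200,74);to(430.6,372.5,150,99.2);to(588,-380.5,150,92.3)
E
```

```text
time_s: 8.52
eef_pos: [565.5, -199.2, 50.3]
ee_rot: [0.565, -0.426, 0.565, 0.425]
force: [-5.5, 1.9, 10.0]
grip_width: 0.688
time_s: 9.15
eef_pos: [565.5, -199.2, 49.1]
ee_rot: [0.565, -0.425, 0.565, 0.425]
force: [0.1, 0.1, 0.3]
grip_width: 1.0
time_s: 9.78
eef_pos: [565.2, -199.1, 110.0]
ee_rot: [0.565, -0.425, 0.565, 0.426]
force: [-0.1, -0.5, 0.5]
grip_width: 1.0
t 9.78 pos [ 565.2 -199.1  110. ] jaw 74.0 down [-0.001  0.    -1.   ] F [-0.1 -0.5  0.5] grip 1.0 q [-0.53  0.59  1.41 -0.    1.14 -1.82]
rot [-0.001  0.    -0.001] shift [-8.96 35.14 26.23] | curjaw 74.0 q6 -1.82 q6 est + / - -1.02 -2.63
rot [ 3.141e+00 -1.000e-03 -0.000e+00] shift [-8.96 35.14 26.23] | curjaw 74.0 q6 -1.82 q6 est + / - 2.12 -5.77
rot [-0.44   0.    -0.001] shift [-3.96 28.73 51.22] | curjaw 74.0 q6 -1.82 q6 est + / - -1.21 -2.44
rot [ 2.701e+00 -1.000e-03 -1.000e-03] shift [-3.96 28.73 51.22] | curjaw 74.0 q6 -1.82 q6 est + / - 1.93 -5.58
rot [-0.32   0.    -0.001] shift [ -4.01  -7.2  -16.8 ] | curjaw 74.0 q6 -1.82 q6 est + / - -2.38 -1.27
rot [ 2.822e+00 -1.000e-03 -1.000e-03] shift [ -4.01  -7.2  -16.8 ] | curjaw 74.0 q6 -1.82 q6 est + / - 0.76 -4.41
```

```bash
python3 -m pendant '[[-0.064,0,0,-1.5,-1.4,-3.4,1],[-0.13,0,0,-3,-2.9,-6.8,1],[-0.19,0,0,-4,-4.3,-10.2,1],[-0.26,0,0,-4,-5.8,-13.5,1],[-0.32,0,0,-4,-7.2,-16.8,1]]';  python3 - <<'E'
from h import *
st()
a=grab("top","t6");crop(a,225,120,160,120,5,"t6c")
b=grab("side","s6");crop(b,220,130,160,140,4,"s6c")
to(588,-380.5,20,92.3)
E
```

```text
time_s: 10.4
eef_pos: [588.4, -381.8, 150.2]
ee_rot: [-0.489, 0.511, -0.489, -0.51]
force: [-0.2, 1.1, -0.8]
grip_width: 1.001
t 10.4 pos [ 588.4 -381.8  150.2] jaw 92.4 down [ 0.001 -0.001 -1.   ] F [-0.2  1.1 -0.8] grip 1.001 q [-0.74  0.78  0.97  0.    1.39 -2.36]
rot [-0.002 -0.001  0.   ] shift [12.93 -0.04  0.34] | curjaw 92.2 q6 -2.35 q6 est + / - -2.35 -2.36
rot [3.14e+00 1.00e-03 2.00e-03] shift [12.93 -0.04  0.34] | curjaw 92.2 q6 -2.35 q6 est + / - 0.79 -5.5
```

View pics/t6c.png

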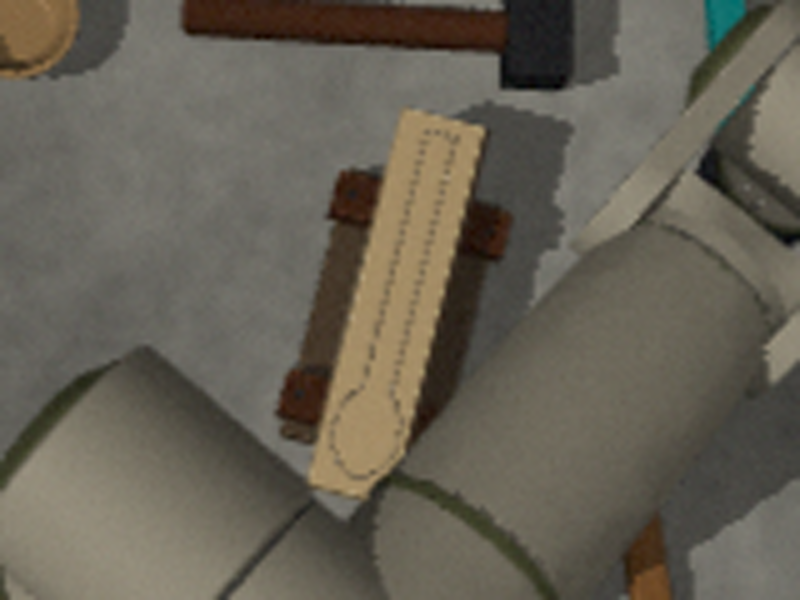

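View pics/s6c.png

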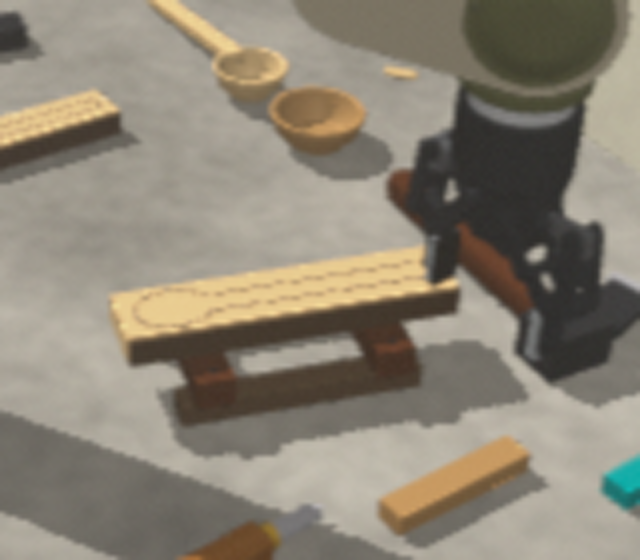

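The long billet lies on both bearers, aligned with the stand; I'll measure it later when the view is clear. The stick is under the gripper. Descending.

```bash
python3 -m pendant '[[0,0,0,3.5,0,0.1,0.8],[0,0,0,7,0,0.1,0.7],[0,0,0,10,0,0.1,0.7],[0,0,0,11.5,0,0.1,0.7],[0,0,0,11.5,0,0.1,0.7]]';python3 -m pendant '[[0,0,0,1,0,0,0.7],[0,0,0,2,0,0,0.7],[0,0,0,2.7,0,0,0.7],[0,0,0,3.1,0,0,0.7],[0,0,0,3.1,0,0,0.7]]';   python3 - <<'E'
from h import *
st()
b=grab("side","s7");crop(b,270,180,120,100,5,"s7c")
E
```

```text
time_s: 11.12
eef_pos: [588.2, -379.1, 34.1]
ee_rot: [0.49, -0.51, 0.49, 0.51]
force: [0.8, 0.6, 0.4]
grip_width: 0.702
time_s: 11.75
eef_pos: [588.2, -379.5, 3.0]
ee_rot: [0.49, -0.51, 0.49, 0.51]
force: [-0.8, -1.0, -0.5]
grip_width: 0.695
t 11.75 pos [ 588.2 -379.5    3. ] jaw 92.3 down [-0.  0. -1.] F [-0.8 -1.  -0.5] grip 0.695 q [-0.74  0.92  1.1   0.    1.12 -2.35]
```

View pics/s7c.png

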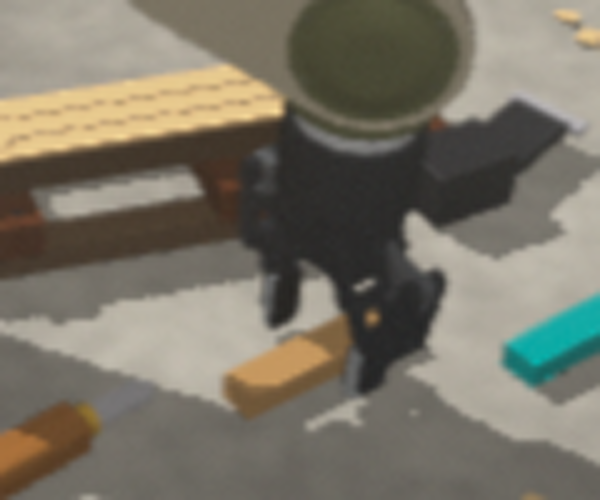

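The fingers straddle the stick near (341,250). Close and lift.

```bash
python3 -m pendant '[[0,0,0,-0.1,0,0,0.5],[0,0,0,-0.1,0,0,0.35],[0,0,0,-0.1,0,0,0.15],[0,0,0,-0.1,0,0,0.1],[0,0,0,-0.1,0,0,0.1]]' 35;python3 -m pendant '[[0,0,0,0,0,0,0.1],[0,0,0,-2,0,0,0.1],[0,0,0,-6,0,0,0.1],[0,0,0,-11,0,0,0.1],[0,0,0,-15,0,0,0.1]]';   python3 - <<'E'
from h import *
st()
b=grab("side","s8");crop(b,250,110,150,130,4.5,"s8c")
a=grab("top","t8")
to(632.8,-218.7,160,-16);to(498.3,-179.7,160,-16)
E
```

```text
time_s: 12.42
eef_pos: [588.4, -379.8, 4.6]
ee_rot: [-0.49, 0.51, -0.49, -0.51]
force: [-0.7, 1.0, 4.1]
grip_width: 0.273
time_s: 13.05
eef_pos: [588.3, -379.6, 157.5]
ee_rot: [-0.49, 0.511, -0.49, -0.509]
force: [0.4, 0.6, -0.3]
grip_width: 0.271
t 13.05 pos [ 588.3 -379.6  157.5] jaw 92.3 down [ 0.001 -0.001 -1.   ] F [ 0.4  0.6 -0.3] grip 0.271 q [-0.74  0.77  0.97 -0.    1.4  -2.35]
rot [1.89  0.002 0.011] shift [ 0.   -4.97 16.01] | curjaw 92.3 q6 -2.35 q6 est + / - -0.22 -4.48
rot [-1.251 -0.01   0.002] shift [ 0.   -4.97 16.01] | curjaw 92.3 q6 -2.35 q6 est + / - -3.36 -1.34
rot [1.89  0.002 0.011] shift [-0.11  8.31 20.45] | curjaw 92.3 q6 -2.35 q6 est + / - -0.23 -4.47
rot [-1.251 -0.01   0.002] shift [-0.11  8.31 20.45] | curjaw 92.3 q6 -2.35 q6 est + / - -3.37 -1.33
```

View pics/s8c.png

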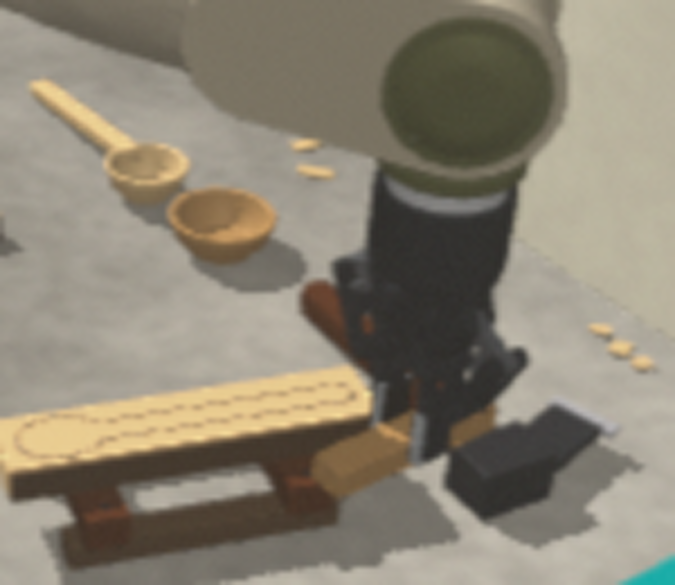

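```bash
python3 -m pendant '[[0.18,0,0,0,-1,3.2,0.1],[0.36,0,0,0,-2,6.4,0.1],[0.54,0,0,0,-3,9.6,0.1],[0.72,0,0,0,-4,12.8,0.1],[0.9,0,0,0,-5,16,0.1]]';python3 -m pendant '[[0.18,0,0,0,0,0,0.1],[0.36,0,0,0,0,0,0.1],[0.54,0,0,0,0,0,0.1],[0.72,0,0,0,0,0,0.1],[0.9,0,0,0,0,0,0.1]]';   python3 - <<'E'
from h import *
st()
a=grab("top","t9");crop(a,225,120,160,120,5,"t9c")
to(632.8,-218.7,90,-16)
E
```

```text
time_s: 13.78
eef_pos: [631.7, -216.5, 154.1]
ee_rot: [0.663, -0.244, 0.664, 0.244]
force: [-0.5, 0.7, -0.6]
grip_width: 0.272
time_s: 14.4
eef_pos: [631.4, -217.6, 154.1]
ee_rot: [0.703, 0.069, 0.704, -0.069]
force: [-0.1, 0.9, -0.6]
grip_width: 0.271
t 14.4 pos [ 631.4 -217.6  154.1] jaw -11.2 down [-0.001  0.    -1.   ] F [-0.1  0.9 -0.6] grip 0.271 q [-0.51  0.69  1.11 -0.    1.34 -0.31]
rot [ 0.077 -0.001 -0.   ] shift [ 6.4  -0.09  0.16] | curjaw -11.6 q6 -0.3 q6 est + / - -0.23 -0.38
rot [-3.064e+00  0.000e+00 -1.000e-03] shift [ 6.4  -0.09  0.16] | curjaw -11.6 q6 -0.3 q6 est + / - -3.37 2.76
```

View pics/t9c.png

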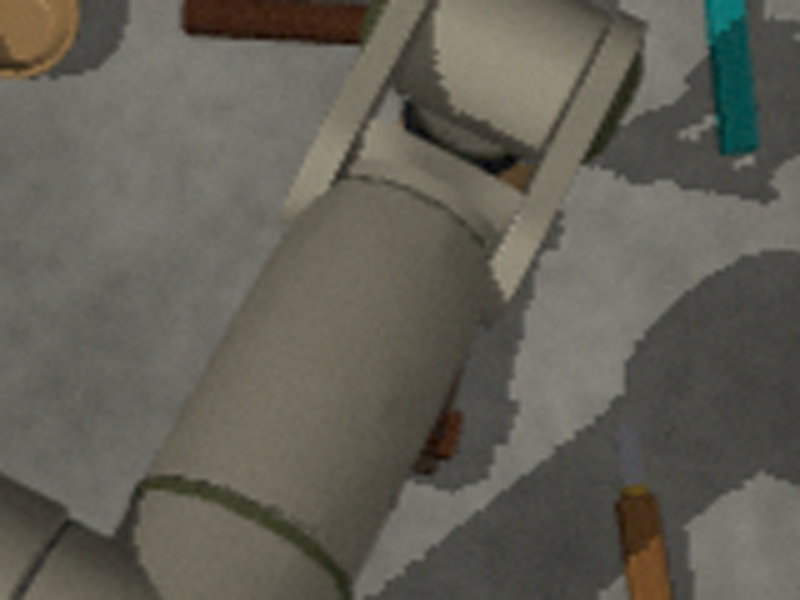

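The arm hides the stand from above. Descend to 85 and check from the side.

```bash
python3 -m pendant '[[0.077,0,0,1,-0.09,0.16,0.1],[0.077,0,0,2.5,-0.09,0.16,0.1],[0.077,0,0,4.5,-0.09,0.16,0.1],[0.077,0,0,6,-0.09,0.16,0.1],[0.077,0,0,6.9,-0.09,0.16,0.1]]';python3 -m pendant '[[0,0,0,0,0,0,0.1],[0,0,0,0,0,0,0.1],[0,0,0,0,0,0,0.1],[0,0,0,0,0,0,0.1],[0,0,0,0,0,0,0.1]]';   python3 - <<'E'
from h import *
st()
a=grab("side","s10");crop(a,240,120,150,120,5,"s10c")
to(632.8,-218.7,73,-16)
E
```

```text
time_s: 15.08
eef_pos: [632.9, -218.7, 84.1]
ee_rot: [0.701, 0.093, 0.701, -0.093]
force: [-0.7, -0.1, -0.2]
grip_width: 0.268
time_s: 15.7
eef_pos: [633.2, -218.9, 85.3]
ee_rot: [0.701, 0.094, 0.701, -0.094]
force: [0.8, -0.2, -1.3]
grip_width: 0.271
t 15.7 pos [ 633.2 -218.9   85.3] jaw -15.2 down [ 0. -0. -1.] F [ 0.8 -0.2 -1.3] grip 0.271 q [-0.51  0.76  1.18 -0.    1.2  -0.24]
rot [0.013 0.    0.   ] shift [ 1.23  0.01 -0.04] | curjaw -15.2 q6 -0.24 q6 est + / - -0.23 -0.25
rot [-3.128 -0.     0.   ] shift [ 1.23  0.01 -0.04] | curjaw -15.2 q6 -0.24 q6 est + / - -3.37 2.89
```

View pics/s10c.png

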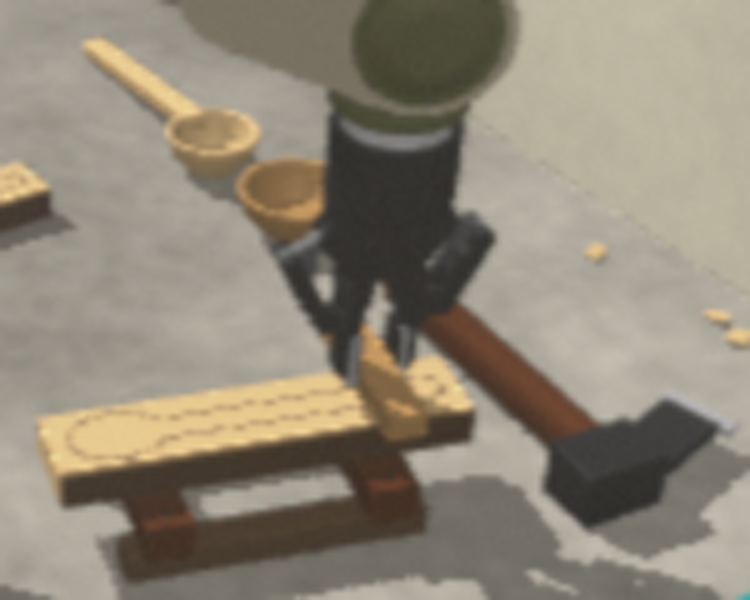

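The stick hangs over the far bearer, its near end at about (320,206). Setting it down.

```bash
python3 -m pendant '[[0.013,0,0,0.3,0,-0.04,0.1],[0.013,0,0,0.6,0,-0.04,0.1],[0.013,0,0,0.8,0,-0.04,0.1],[0.013,0,0,0.95,0,-0.04,0.1],[0.013,0,0,0.95,0,-0.04,0.1]]';python3 -m pendant '[[0,0,0,0.05,0,0,0.1],[0,0,0,0.1,0,0,0.1],[0,0,0,0.15,0,0,0.1],[0,0,0,0.2,0,0,0.1],[0,0,0,0.2,0,0,0.1]]'; python3 -m pendant '[[0,0,0,0.03,0,0,0.1],[0,0,0,0.06,0,0,0.1],[0,0,0,0.09,0,0,0.1],[0,0,0,0.1,0,0,0.1],[0,0,0,0.1,0,0,0.1]]'
```

```text
time_s: 16.38
eef_pos: [632.7, -218.8, 75.6]
ee_rot: [0.7, 0.098, 0.7, -0.098]
force: [0.6, 0.2, -0.3]
grip_width: 0.273
time_s: 17.0
eef_pos: [632.8, -218.8, 73.7]
ee_rot: [0.7, 0.098, 0.7, -0.098]
force: [0.2, -0.4, -0.5]
grip_width: 0.273
time_s: 17.62
eef_pos: [632.8, -218.8, 73.6]
ee_rot: [0.7, 0.098, 0.7, -0.098]
force: [-3.1, 0.8, 7.6]
grip_width: 0.265
```

```bash
python3 -m pendant '[[0,0,0,0,0,0,0.3],[0,0,0,-0.05,0,0,0.4],[0,0,0,-0.1,0,0,0.5],[0,0,0,-0.1,0,0,0.6],[0,0,0,-0.1,0,0,0.6]]'; python3 -m pendant '[[0,0,0,-1,0,0,0.6],[0,0,0,-3,0,0,0.6],[0,0,0,-6,0,0,0.8],[0,0,0,-9,0,0,1],[0,0,0,-12,0,0,1]]'
python3 - <<'E'
from h import *
st()
to(430.6,372.5,190,99.2)
to(430.6,372.5,190,-16)
E
```

```text
time_s: 18.25
eef_pos: [632.8, -218.8, 73.6]
ee_rot: [0.7, 0.098, 0.7, -0.098]
force: [0.2, -0.1, 0.3]
grip_width: 0.602
time_s: 18.88
eef_pos: [632.8, -218.8, 195.6]
ee_rot: [0.701, 0.098, 0.7, -0.098]
force: [0.3, -0.1, 0.1]
grip_width: 0.998
t 18.88 pos [ 632.8 -218.8  195.6] jaw -16.0 down [ 0.001 -0.    -1.   ] F [ 0.3 -0.1  0.1] grip 0.998 q [-0.51  0.67  1.05 -0.    1.43 -0.23]
rot [-2.01e+00  0.00e+00  1.00e-03] shift [  0.52  51.27 -35.72] | curjaw -16.0 q6 -0.23 q6 est + / - -1.19 0.74
rot [ 1.131e+00  1.000e-03 -0.000e+00] shift [  0.52  51.27 -35.72] | curjaw -16.0 q6 -0.23 q6 est + / - 1.95 -2.41
rot [0.    0.001 0.   ] shift [  0.52  51.27 -35.72] | curjaw -16.0 q6 -0.23 q6 est + / - 0.82 -1.27
rot [-3.141e+00 -0.000e+00  1.000e-03] shift [  0.52  51.27 -35.72] | curjaw -16.0 q6 -0.23 q6 est + / - -2.32 1.87
```

```bash
python3 -m pendant '[[0.18,0,0,0,5,-3.5,1],[0.36,0,0,0,10,-7,1],[0.54,0,0,0,15,-10.5,1],[0.72,0,0,0,20,-14,1],[0.9,0,0,0,25,-17.5,1]]'
python3 - <<'E'
from h import *
st()
to(430.6,372.5,150,99.2)
a=grab("top","t11");crop(a,225,120,160,120,5,"t11c")
E
```

```text
time_s: 19.5
eef_pos: [533.2, 70.1, 194.7]
ee_rot: [0.588, 0.394, 0.587, -0.393]
force: [0.5, -0.0, -0.2]
grip_width: 0.999
t 19.5 pos [533.2  70.1 194.7] jaw -67.6 down [ 0.001 -0.    -1.   ] F [ 0.5 -0.  -0.2] grip 0.999 q [-0.09  0.37  1.52  0.    1.25  1.09]
rot [-2.912e+00  2.000e-03  1.000e-03] shift [  4.45   2.02 -31.88] | curjaw -67.6 q6 1.09 q6 est + / - -1.24 3.42
rot [ 0.23   0.    -0.001] shift [  4.45   2.02 -31.88] | curjaw -67.6 q6 1.09 q6 est + / - 1.91 0.28
```

View pics/t11c.png

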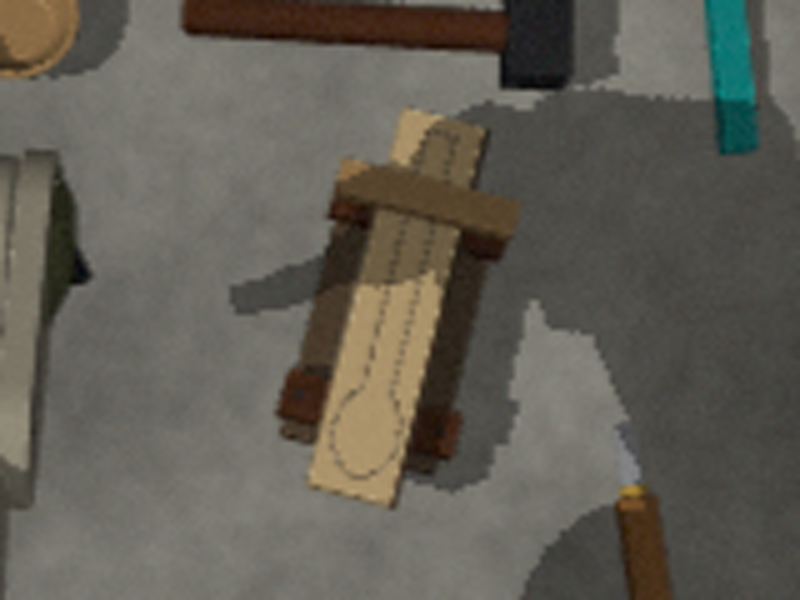

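Both pieces show clearly. I'll read corners from this crop to check: billet (405,108),(488,128),(393,505),(310,485); stick (342,158),(520,205),(513,237),(335,192).

Run:
```python
from h import *
def f(c,z):
    P=ray("top",(np.array(c)+.5)/5-.5+[225,120],z)[:,:2]
    print(P.mean(0).round(1),[np.linalg.norm(P[i]-P[i-1]).round(1) for i in range(4)],[(np.degrees(np.arctan2(*(P[i]-P[i-1])[::-1]))%180).round(1) for i in range(4)])
f([(405,108),(488,128),(393,505),(310,485)],69)
f([(342,158),(520,205),(513,237),(335,192)],87)
a=cv2.imread("pics/top0.png");im=cv2.imread("pics/t11.png")
print(meas("top",im,(283,138,42,86),69,'wood',85))
```

```text
[ 567.  -199.6] [np.float64(259.9), np.float64(56.4), np.float64(259.4), np.float64(55.0)] [np.float64(164.2), np.float64(74.6), np.float64(163.8), np.float64(75.2)]
[ 633.6 -218.3] [np.float64(23.3), np.float64(119.6), np.float64(21.9), np.float64(119.0)] [np.float64(166.8), np.float64(73.4), np.float64(165.4), np.float64(74.1)]
[(565.9, -205.1, 265.9, 109.5, np.float32(-7.42))]
```

```bash
python3 -m pendant '[[0.04,0,0,0,0.4,-6,1],[0.08,0,0,0,0.8,-12,1],[0.13,0,0,0.5,1.2,-18,1],[0.18,0,0,1.5,1.6,-24,1],[0.23,0,0,3,2,-29,1]]';python3 -m pendant '[[0,0,0,1,0,0,1],[0,0,0,1.5,0,0,0.8],[0,0,0,1.5,0,0,0.7],[0,0,0,1.5,0,0,0.7],[0,0,0,1.5,0,0,0.7]]'
python3 - <<'E'
from h import *
st()
to(430.6,372.5,40,99.2)
a=grab("top","t12")
E
```

```text
time_s: 20.18
eef_pos: [439.8, 345.7, 164.6]
ee_rot: [0.54, 0.458, 0.539, -0.456]
force: [0.7, -1.0, 0.5]
grip_width: 0.997
time_s: 20.8
eef_pos: [440.9, 343.2, 149.2]
ee_rot: [0.54, 0.457, 0.54, -0.457]
force: [-0.5, -0.4, -0.1]
grip_width: 0.701
t 20.8 pos [440.9 343.2 149.2] jaw -80.5 down [ 0.001  0.    -1.   ] F [-0.5 -0.4 -0.1] grip 0.701 q [ 0.45  0.46  1.51 -0.    1.17  1.86]
rot [-3.137e+00  1.000e-03 -0.000e+00] shift [10.92 -0.54 -3.06] | curjaw -80.5 q6 1.86 q6 est + / - -1.23 4.94
rot [ 0.005 -0.    -0.001] shift [10.92 -0.54 -3.06] | curjaw -80.5 q6 1.86 q6 est + / - 1.91 1.8
```

Long billet at (567,−199.6), −16°, and the stick at (633.6,−218.3): both within 1.5 mm of the stand's marks. Now stick A.

```bash
python3 -m pendant '[[0,0,0,1,-0.54,-1.5,0.7],[0,0,0,4,-0.54,-3.06,0.7],[0,0,0,8,-0.54,-3.06,0.7],[0,0,0,11,-0.54,-3.06,0.7],[0,0,0,11,-0.54,-3.06,0.7]]';python3 -m pendant '[[0,0,0,1,0,0,0.7],[0,0,0,2,0,0,0.7],[0,0,0,3,0,0,0.7],[0,0,0,3.5,0,0,0.7],[0,0,0,3.5,0,0,0.7]]'
python3 - <<'E'
from h import *
st()
to(430.6,372.5,4,99.2)
a=grab("side","s12");crop(a,120,80,150,120,5,"s12c")
E
```

```text
time_s: 21.48
eef_pos: [428.3, 372.8, 36.5]
ee_rot: [0.539, 0.455, 0.541, -0.458]
force: [-0.2, -0.4, 1.3]
grip_width: 0.702
time_s: 22.1
eef_pos: [430.0, 372.8, 3.4]
ee_rot: [0.54, 0.457, 0.54, -0.457]
force: [-0.1, 0.1, 0.1]
grip_width: 0.7
t 22.1 pos [430.  372.8   3.4] jaw -80.5 down [-0. -0. -1.] F [-0.1  0.1  0.1] grip 0.7 q [ 0.51  0.68  1.58 -0.    0.88  1.91]
rot [-3.136e+00 -1.000e-03  0.000e+00] shift [-0.06  0.06  0.04] | curjaw -80.5 q6 1.91 q6 est + / - -1.22 5.05
rot [0.006 0.    0.   ] shift [-0.06  0.06  0.04] | curjaw -80.5 q6 1.91 q6 est + / - 1.92 1.91
```

View pics/s12c.png

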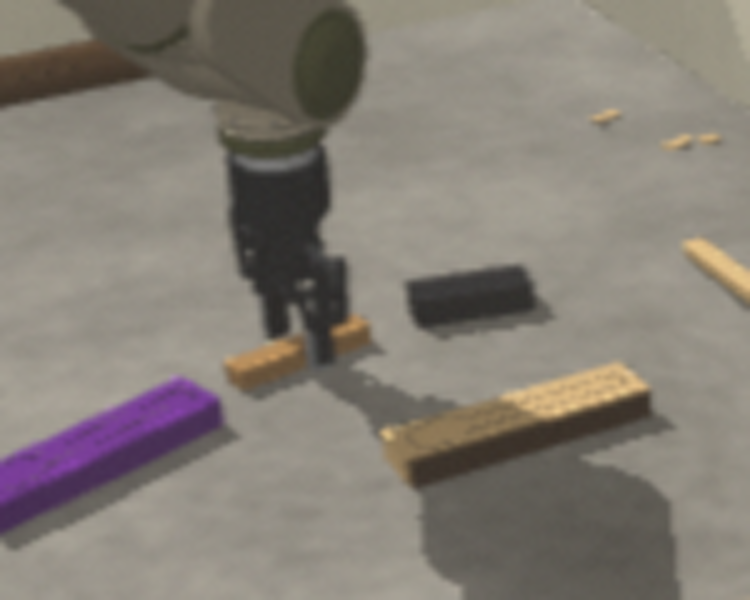

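The fingers straddle stick A. Close and lift.

```bash
python3 -m pendant '[[0,0,0,-0.1,0,0,0.5],[0,0,0,-0.1,0,0,0.35],[0,0,0,-0.1,0,0,0.15],[0,0,0,-0.1,0,0,0.1],[0,0,0,-0.1,0,0,0.1]]' 35;python3 -m pendant '[[0,0,0,0,0,0,0.1],[0,0,0,-2,0,0,0.1],[0,0,0,-7,0,0,0.1],[0,0,0,-12,0,0,0.1],[0,0,0,-17,0,0,0.1]]';   python3 - <<'E'
from h import *
st()
a=grab("side","s13");crop(a,120,40,150,120,5,"s13c")
to(498.3,-179.7,170,-16)
E
```

```text
time_s: 22.78
eef_pos: [430.3, 373.0, 5.1]
ee_rot: [0.54, 0.457, 0.54, -0.456]
force: [-0.6, 0.1, 6.0]
grip_width: 0.27
time_s: 23.4
eef_pos: [429.7, 372.6, 176.0]
ee_rot: [0.54, 0.456, 0.54, -0.457]
force: [0.2, 0.3, -0.6]
grip_width: 0.269
t 23.4 pos [429.7 372.6 176. ] jaw -80.5 down [-0.001 -0.    -1.   ] F [ 0.2  0.3 -0.6] grip 0.269 q [ 0.51  0.46  1.44 -0.    1.25  1.91]
rot [-1.125  0.002 -0.01 ] shift [ 1.08 -2.64 55.71] | curjaw -80.5 q6 1.91 q6 est + / - -0.27 4.1
rot [ 2.017 -0.012 -0.003] shift [ 1.08 -2.64 55.71] | curjaw -80.5 q6 1.91 q6 est + / - 2.87 0.96
```

View pics/s13c.png

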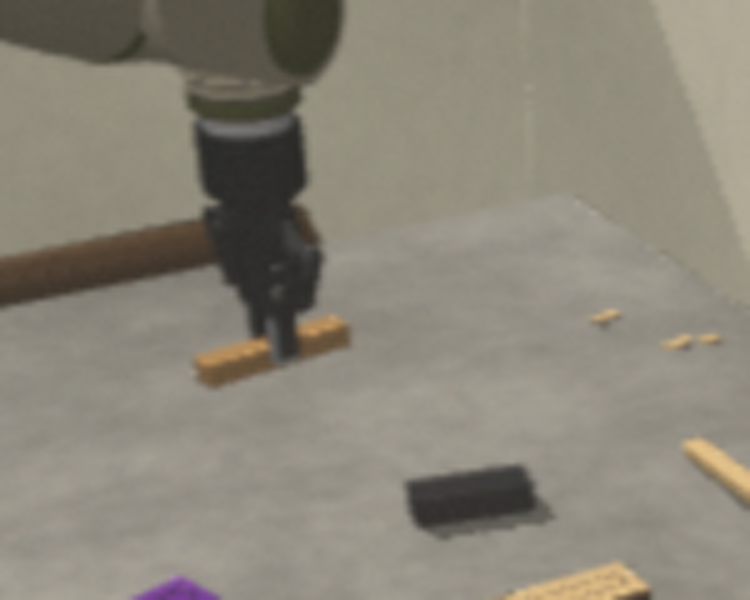

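Stick A is held level. Carry it to the near bearer.

```bash
python3 -m pendant '[[-0.1,0,0,0,-0.3,6,0.1],[-0.2,0,0,0,-0.6,12,0.1],[-0.3,0,0,0,-0.9,18,0.1],[-0.4,0,0,0,-1.2,24,0.1],[-0.5,0,0,0,-1.5,30,0.1]]';   python3 - <<'E'
from h import *
st()
to(498.5,-179.7,170,-16)
E
```

```text
time_s: 24.08
eef_pos: [464.7, 72.6, 174.4]
ee_rot: [0.636, 0.308, 0.637, -0.308]
force: [1.4, 0.4, -0.7]
grip_width: 0.268
t 24.07 pos [464.7  72.6 174.4] jaw -51.6 down [-0.  0. -1.] F [ 1.4  0.4 -0.7] grip 0.268 q [-0.09  0.25  1.74  0.    1.15  0.81]
rot [-0.622 -0.     0.   ] shift [  0.44 -13.02  21.88] | curjaw -51.6 q6 0.81 q6 est + / - -0.32 1.93
rot [2.52 0.   0.  ] shift [  0.44 -13.02  21.88] | curjaw -51.6 q6 0.81 q6 est + / - 2.83 -1.21
```

```bash
python3 -m pendant '[[-0.13,0,0,0,-2.6,4.4,0.1],[-0.26,0,0,0,-5.2,8.8,0.1],[-0.39,0,0,0,-7.8,13.1,0.1],[-0.52,0,0,0,-10.4,17.5,0.1],[-0.622,0,0,0.4,-13,21.9,0.1]]'; python3 -m pendant '[[0,0,0,2,0,0,0.1],[0,0,0,4,0,0,0.1],[0,0,0,6,0,0,0.1],[0,0,0,7,0,0,0.1],[0,0,0,7,0,0,0.1]]';  python3 - <<'E'
from h import *
st()
to(498.5,-179.7,76,-16)
a=grab("side","s14");crop(a,220,120,150,120,5,"s14c")
E
```

```text
time_s: 24.7
eef_pos: [498.1, -179.7, 170.4]
ee_rot: [0.7, 0.098, 0.7, -0.098]
force: [0.5, 0.8, -0.4]
grip_width: 0.269
time_s: 25.32
eef_pos: [497.9, -177.9, 100.2]
ee_rot: [0.7, 0.1, 0.7, -0.099]
force: [0.1, -0.2, 0.6]
grip_width: 0.271
t 25.32 pos [ 497.9 -177.9  100.2] jaw -16.2 down [-0.001  0.001 -1.   ] F [ 0.1 -0.2  0.6] grip 0.271 q [-0.56  0.46  1.65 -0.    1.03 -0.28]
rot [-0.003 -0.001 -0.   ] shift [ 2.42 -0.16  0.11] | curjaw -16.2 q6 -0.28 q6 est + / - -0.29 -0.28
rot [ 3.139e+00 -0.000e+00  2.000e-03] shift [ 2.42 -0.16  0.11] | curjaw -16.2 q6 -0.28 q6 est + / - 2.85 -3.42
```

View pics/s14c.png

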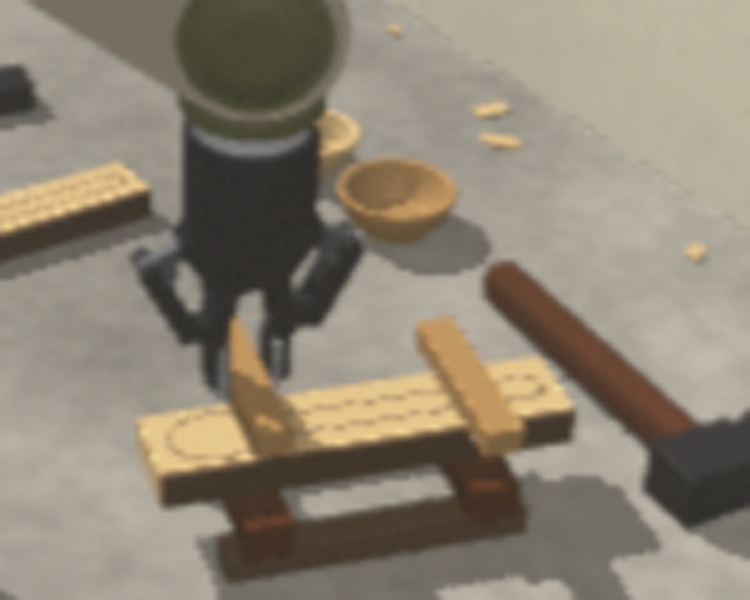

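The second stick is above the near bearer (end at about (274,208)) and the first sits well. Lower it in.

```bash
python3 -m pendant '[[0,0,0,0.7,-0.1,0.1,0.1],[0,0,0,1.3,-0.16,0.1,0.1],[0,0,0,1.9,-0.16,0.1,0.1],[0,0,0,2.3,-0.16,0.1,0.1],[0,0,0,2.3,-0.16,0.1,0.1]]';python3 -m pendant '[[0,0,0,0.05,0,0,0.1],[0,0,0,0.1,0,0,0.1],[0,0,0,0.15,0,0,0.1],[0,0,0,0.2,0,0,0.1],[0,0,0,0.2,0,0,0.1]]'; python3 -m pendant '[[0,0,0,0.03,0,0,0.1],[0,0,0,0.06,0,0,0.1],[0,0,0,0.09,0,0,0.1],[0,0,0,0.1,0,0,0.1],[0,0,0,0.1,0,0,0.1]]'
```

```text
time_s: 26.0
eef_pos: [498.5, -179.8, 77.4]
ee_rot: [0.7, 0.1, 0.7, -0.099]
force: [0.4, -0.7, -0.2]
grip_width: 0.271
time_s: 26.62
eef_pos: [498.7, -179.8, 75.7]
ee_rot: [0.7, 0.1, 0.7, -0.1]
force: [-0.2, 0.4, -0.8]
grip_width: 0.271
time_s: 27.25
eef_pos: [498.7, -179.8, 74.7]
ee_rot: [0.7, 0.1, 0.7, -0.1]
force: [0.3, -0.4, -0.4]
grip_width: 0.266
```

```bash
python3 -m pendant '[[0,0,0,0.04,0,0,0.1],[0,0,0,0.08,0,0,0.1],[0,0,0,0.12,0,0,0.1],[0,0,0,0.15,0,0,0.1],[0,0,0,0.15,0,0,0.1]]'
```

```text
time_s: 27.88
eef_pos: [498.7, -179.8, 74.1]
ee_rot: [0.7, 0.099, 0.7, -0.1]
force: [-4.1, 1.2, 10.0]
grip_width: 0.268
```

```bash
python3 -m pendant '[[0,0,0,0,0,0,0.3],[0,0,0,-0.05,0,0,0.4],[0,0,0,-0.1,0,0,0.5],[0,0,0,-0.1,0,0,0.6],[0,0,0,-0.1,0,0,0.6]]'; python3 -m pendant '[[0,0,0,-1,0,0,0.6],[0,0,0,-3,0,0,0.6],[0,0,0,-6,0,0,0.8],[0,0,0,-9,0,0,1],[0,0,0,-12,0,0,1]]'
python3 - <<'E'
from h import *
st()
to(529,185,170,90)
E
```

```text
time_s: 28.5
eef_pos: [498.7, -179.8, 74.2]
ee_rot: [0.7, 0.1, 0.7, -0.1]
force: [-1.4, -0.4, -0.6]
grip_width: 0.606
time_s: 29.12
eef_pos: [498.6, -179.8, 196.0]
ee_rot: [0.7, 0.099, 0.7, -0.1]
force: [0.4, 0.4, -0.0]
grip_width: 0.997
t 29.12 pos [ 498.6 -179.8  196. ] jaw -16.2 down [ 0.001 -0.    -1.   ] F [ 0.4  0.4 -0. ] grip 0.997 q [-0.57  0.35  1.54  0.    1.25 -0.28]
rot [-1.853e+00  0.000e+00  1.000e-03] shift [ 2.58 35.88 -7.25] | curjaw -16.2 q6 -0.28 q6 est + / - -1.46 0.89
rot [ 1.288e+00  1.000e-03 -0.000e+00] shift [ 2.58 35.88 -7.25] | curjaw -16.2 q6 -0.28 q6 est + / - 1.69 -2.26
```

```bash
python3 -m pendant '[[0.18,0,0,0,5,-1,1],[0.36,0,0,0,10,-2,1],[0.54,0,0,0,15,-3,1],[0.72,0,0,0,20,-4,1],[0.9,0,0,0,25,-5,1]]'
python3 - <<'E'
from h import *
st()
to(529,185,120,90)
a=grab("top","t15");crop(a,225,120,160,120,5,"t15c")
E
```

```text
time_s: 29.75
eef_pos: [520.2, 72.9, 195.1]
ee_rot: [0.588, 0.393, 0.588, -0.393]
force: [0.4, -1.7, 0.3]
grip_width: 1.0
t 29.75 pos [520.2  72.9 195.1] jaw -67.5 down [ 0.001 -0.    -1.   ] F [ 0.4 -1.7  0.3] grip 1.0 q [-0.08  0.34  1.55 -0.    1.24  1.09]
rot [-2.749e+00  1.000e-03  0.000e+00] shift [  7.51   5.1  -10.02] | curjaw -67.5 q6 1.09 q6 est + / - -1.46 3.65
rot [ 0.393  0.    -0.001] shift [  7.51   5.1  -10.02] | curjaw -67.5 q6 1.09 q6 est + / - 1.68 0.5
```

View pics/t15c.png

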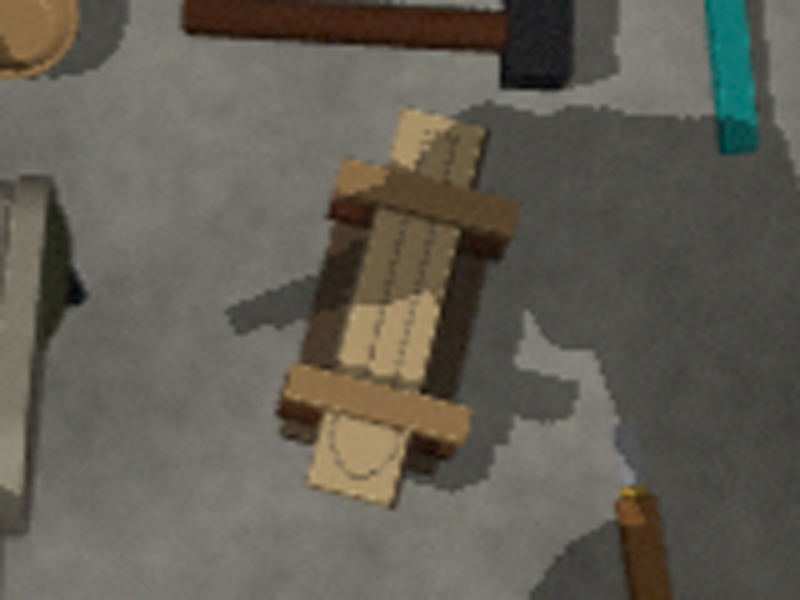

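Both sticks are visible. Near stick corners in the crop are about (291,363),(471,406),(464,446),(284,400).

```bash
python3 - <<'E'
from h import *
def f(c,z):
    P=ray("top",(np.array(c)+.5)/5-.5+[225,120],z)[:,:2]
    print(P.mean(0).round(1),[np.linalg.norm(P[i]-P[i-1]).round(1) for i in range(4)])
f([(291,363),(471,406),(464,444),(284,400)],87)
f([(342,158),(520,204),(513,237),(335,192)],87)
E
python3 -m pendant '[[0.09,0,0,0,1.2,-2.5,1],[0.18,0,0,0,2.5,-5,1],[0.27,0,0,2,3.7,-7.5,1],[0.36,0,0,5,5,-10,1],[0.393,0,0,7.5,5.1,-10,1]]';python3 -m pendant '[[0,0,0,2,0,0,1],[0,0,0,4,0,0,1],[0,0,0,6,0,0,1],[0,0,0,8,0,0,1],[0,0,0,8,0,0,1]]'
python3 - <<'E'
from h import *
st()
to(529,185,5,90)
a=grab("side","s16");crop(a,150,80,150,120,5,"s16c")
E
```

```text
[ 499.3 -180.9] [np.float64(24.6), np.float64(118.6), np.float64(25.1), np.float64(118.4)]
[ 633.7 -218.4] [np.float64(23.3), np.float64(119.4), np.float64(22.5), np.float64(119.0)]
time_s: 30.42
eef_pos: [528.2, 184.8, 118.8]
ee_rot: [0.502, 0.499, 0.502, -0.498]
force: [0.3, -0.3, 0.5]
grip_width: 1.003
time_s: 31.05
eef_pos: [527.9, 183.1, 38.7]
ee_rot: [0.501, 0.498, 0.502, -0.499]
force: [-0.1, 0.7, -0.4]
grip_width: 1.002
t 31.05 pos [527.9 183.1  38.7] jaw -89.7 down [-0.002 -0.    -1.   ] F [-0.1  0.7 -0.4] grip 1.002 q [ 0.12  0.61  1.6  -0.    0.94  1.69]
rot [-3.136e+00 -3.000e-03  0.000e+00] shift [ 3.37  0.12 -0.19] | curjaw -89.7 q6 1.69 q6 est + / - -1.44 4.82
rot [0.006 0.    0.002] shift [ 3.37  0.12 -0.19] | curjaw -89.7 q6 1.69 q6 est + / - 1.7 1.68
```

View pics/s16c.png

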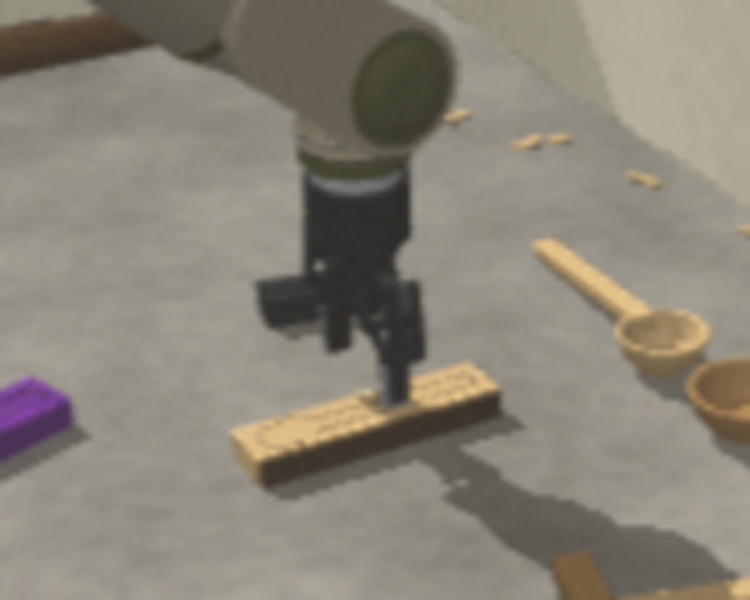

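```bash
python3 -m pendant '[[0,0,0,1,0.1,-0.15,1],[0,0,0,2,0.1,-0.15,1],[0,0,0,3,0.1,-0.15,1],[0,0,0,3.35,0.1,-0.15,1],[0,0,0,3.35,0.1,-0.15,1]]';python3 - <<'E'
from h import *
st()
a=grab("side","s17");crop(a,150,80,150,120,5,"s17c")
E
python3 -m pendant '[[0,0,0,0,0,0,0.8],[0,0,0,0,0,0,0.65],[0,0,0,0,0,0,0.5],[0,0,0,0,0,0,0.4],[0,0,0,0,0,0,0.4]]' 50;python3 -m pendant '[[0,0,0,0,0,0,0.4],[0,0,0,-1,0,0,0.4],[0,0,0,-4,0,0,0.4],[0,0,0,-9,0,0,0.4],[0,0,0,-14,0,0,0.4]]'
python3 - <<'E'
from h import *
st()
to(565.8,-199.4,170,74)
a=grab("side","s18");crop(a,150,50,150,120,5,"s18c")
E
```

```text
time_s: 31.72
eef_pos: [529.3, 184.7, 5.4]
ee_rot: [0.501, 0.498, 0.501, -0.499]
force: [-0.1, -0.1, 0.2]
grip_width: 1.0
t 31.73 pos [529.3 184.7   5.4] jaw -89.7 down [-0. -0. -1.] F [-0.1 -0.1  0.2] grip 1.0 q [ 0.13  0.66  1.61 -0.    0.87  1.69]
time_s: 32.4
eef_pos: [529.7, 184.7, 6.2]
ee_rot: [0.502, 0.499, 0.501, -0.498]
force: [-1.6, -0.0, 4.9]
grip_width: 0.573
time_s: 33.02
eef_pos: [529.0, 184.7, 147.3]
ee_rot: [0.501, 0.498, 0.502, -0.499]
force: [-0.2, -0.9, -1.2]
grip_width: 0.569
t 33.02 pos [529.  184.7 147.3] jaw -89.7 down [-0.001 -0.    -1.   ] F [-0.2 -0.9 -1.2] grip 0.569 q [0.13 0.47 1.5  0.   1.17 1.69]
rot [-2.857e+00 -1.000e-03  0.000e+00] shift [-2.27  3.47 38.43] | curjaw -89.7 q6 1.69 q6 est + / - -1.84 5.22
rot [0.285 0.    0.001] shift [-2.27  3.47 38.43] | curjaw -89.7 q6 1.69 q6 est + / - 1.3 2.08
```

View pics/s18c.png

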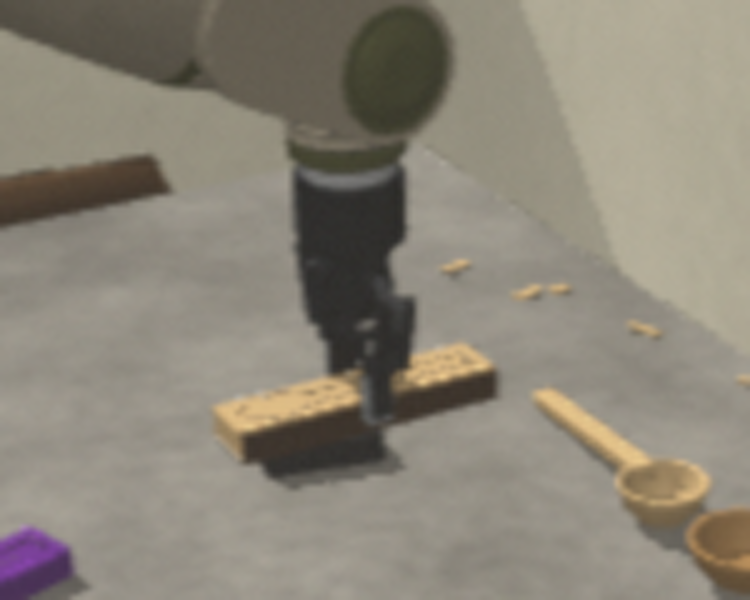

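```bash
python3 -m pendant '[[0.05,0,0,-1,0.5,4.5,0.4],[0.1,0,0,-2.3,1.2,10,0.4],[0.17,0,0,-2.3,2,16,0.4],[0.23,0,0,-2.3,2.8,22,0.4],[0.285,0,0,-2.3,3.4,28,0.4]]';python3 - <<'E'
from h import *
st()
to(565.8,-199.4,170,74)
E
```

```text
time_s: 33.7
eef_pos: [564.8, -96.9, 168.8]
ee_rot: [0.425, 0.565, 0.425, -0.565]
force: [1.0, -0.1, -1.0]
grip_width: 0.573
t 33.7 pos [564.8 -96.9 168.8] jaw -106.1 down [-0.  0. -1.] F [ 1.  -0.1 -1. ] grip 0.573 q [-0.37  0.47  1.44  0.    1.23  1.48]
rot [3.14 0.   0.  ] shift [-0.12  2.94  9.82] | curjaw -106.1 q6 1.48 q6 est + / - 4.45 -1.49
rot [-0.002 -0.     0.   ] shift [-0.12  2.94  9.82] | curjaw -106.1 q6 1.48 q6 est + / - 1.31 1.65
```

```bash
python3 -m pendant '[[0,0,0,0,1,3.3,0.4],[0,0,0,0,2,6.6,0.4],[0,0,0,0,2.94,9.8,0.4],[0,0,0,2.5,2.94,9.8,0.4],[0,0,0,5,2.94,9.8,0.4]]';python3 -m pendant '[[0,0,0,0.5,0,0,0.4],[0,0,0,0.7,0,0,0.4],[0,0,0,0.7,0,0,0.4],[0,0,0,0.7,0,0,0.4],[0,0,0,0.7,0,0,0.4]]'
python3 - <<'E'
from h import *
st()
to(565.8,-199.4,100,74)
a=grab("side","s19");crop(a,220,110,150,120,5,"s19c")
a=grab("top","t19");crop(a,225,120,160,120,5,"t19c")
E
```

```text
time_s: 34.33
eef_pos: [566.0, -197.7, 118.0]
ee_rot: [0.425, 0.565, 0.425, -0.565]
force: [0.9, 0.2, -1.5]
grip_width: 0.574
time_s: 34.95
eef_pos: [566.3, -197.4, 112.1]
ee_rot: [0.426, 0.565, 0.425, -0.565]
force: [0.6, -1.8, -2.9]
grip_width: 0.57
t 34.95 pos [ 566.3 -197.4  112.1] jaw -106.0 down [ 0.001 -0.    -1.   ] F [ 0.6 -1.8 -2.9] grip 0.57 q [-0.53  0.59  1.41 -0.    1.14  1.32]
rot [ 3.142e+00 -1.000e-03 -0.000e+00] shift [1.21 0.   0.2 ] | curjaw -106.0 q6 1.32 q6 est + / - 4.46 -1.82
rot [-0.     0.    -0.001] shift [1.21 0.   0.2 ] | curjaw -106.0 q6 1.32 q6 est + / - 1.32 1.32
```

View pics/s19c.png

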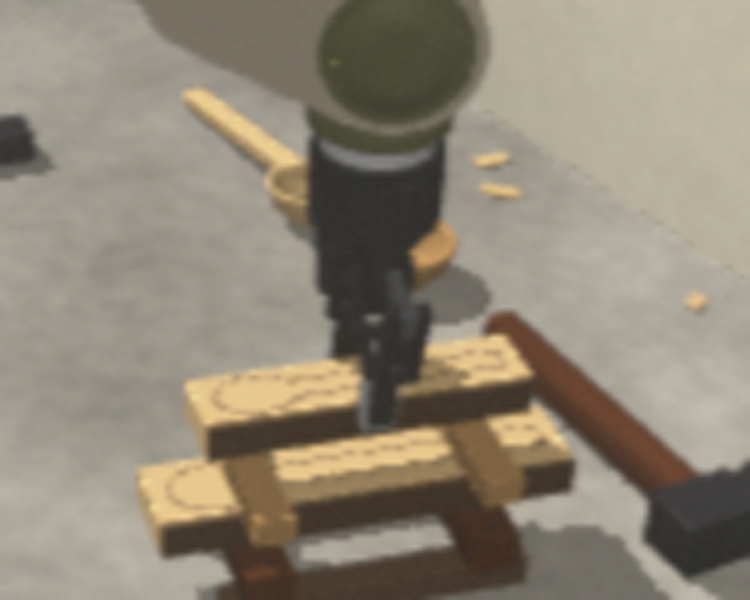

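The short billet hovers level over both sticks, at about (292,188). Lowering.

```bash
python3 -m pendant '[[0,0,0,0.4,0,0.2,0.4],[0,0,0,0.8,0,0.2,0.4],[0,0,0,1.1,0,0.2,0.4],[0,0,0,1.4,0,0.2,0.4],[0,0,0,1.5,0,0.2,0.4]]';python3 -m pendant '[[0,0,0,0.05,0,0,0.4],[0,0,0,0.1,0,0,0.4],[0,0,0,0.15,0,0,0.4],[0,0,0,0.2,0,0,0.4],[0,0,0,0.2,0,0,0.4]]'; python3 -m pendant '[[0,0,0,0.03,0,0,0.4],[0,0,0,0.06,0,0,0.4],[0,0,0,0.09,0,0,0.4],[0,0,0,0.1,0,0,0.4],[0,0,0,0.1,0,0,0.4]]'
```

```text
time_s: 35.67
eef_pos: [565.6, -199.2, 96.5]
ee_rot: [-0.425, -0.565, -0.426, 0.565]
force: [-0.6, -0.3, -1.4]
grip_width: 0.569
time_s: 36.3
eef_pos: [565.6, -199.3, 94.7]
ee_rot: [-0.425, -0.565, -0.426, 0.565]
force: [-0.5, 0.3, -1.9]
grip_width: 0.574
time_s: 36.92
eef_pos: [565.6, -199.3, 93.7]
ee_rot: [-0.426, -0.565, -0.426, 0.565]
force: [0.6, 0.2, -2.3]
grip_width: 0.571
```

```bash
python3 -m pendant '[[0,0,0,0.03,0,0,0.4],[0,0,0,0.06,0,0,0.4],[0,0,0,0.09,0,0,0.4],[0,0,0,0.12,0,0,0.4],[0,0,0,0.12,0,0,0.4]]'
```

```text
time_s: 37.55
eef_pos: [565.7, -199.3, 93.2]
ee_rot: [0.426, 0.565, 0.425, -0.565]
force: [-3.5, 1.7, 6.0]
grip_width: 0.564
```

```bash
python3 -m pendant '[[0,0,0,0,0,0,0.6],[0,0,0,0,0,0,0.7],[0,0,0,0,0,0,0.8],[0,0,0,0,0,0,0.95],[0,0,0,0,0,0,0.95]]'; python3 -m pendant '[[0,0,0,-1,0,0,0.95],[0,0,0,-3,0,0,0.95],[0,0,0,-6,0,0,0.95],[0,0,0,-9,0,0,0.95],[0,0,0,-12,0,0,0.95]]'
python3 - <<'E'
from h import *
st()
to(584,378,200,77.4)
E
```

```text
time_s: 38.17
eef_pos: [565.7, -199.3, 92.5]
ee_rot: [0.426, 0.565, 0.426, -0.565]
force: [-0.4, -0.5, 0.2]
grip_width: 0.951
time_s: 38.8
eef_pos: [565.6, -199.3, 214.4]
ee_rot: [0.426, 0.565, 0.425, -0.565]
force: [-0.4, -0.1, 0.1]
grip_width: 0.953
t 38.8 pos [ 565.6 -199.3  214.4] jaw -106.0 down [ 0.001 -0.    -1.   ] F [-0.4 -0.1  0.1] grip 0.953 q [-0.53  0.49  1.28 -0.    1.37  1.32]
rot [ 3.082e+00 -1.000e-03 -0.000e+00] shift [  1.41 -14.15 -56.  ] | curjaw -106.0 q6 1.32 q6 est + / - 5.31 -2.68
rot [-0.059  0.    -0.001] shift [  1.41 -14.15 -56.  ] | curjaw -106.0 q6 1.32 q6 est + / - 2.17 0.46
```

```bash
python3 -m pendant '[[0,0,0,0,-1.4,-5.6,1],[0,0,0,0,-2.8,-11.2,1],[0,0,0,0,-4.2,-16.8,1],[0,0,0,0,-5.6,-22.4,1],[0,0,0,0,-7,-28,1]]'
python3 - <<'E'
from h import *
st()
to(585,378,150,77.4)
a=grab("top","t20");crop(a,225,120,160,120,5,"t20c")
E
```

```text
time_s: 39.42
eef_pos: [575.5, 91.0, 213.5]
ee_rot: [0.426, 0.565, 0.425, -0.564]
force: [0.5, 0.2, 0.6]
grip_width: 0.998
t 39.42 pos [575.5  91.  213.5] jaw -106.0 down [ 0.001 -0.    -1.   ] F [0.5 0.2 0.6] grip 0.998 q [-0.04  0.45  1.34 -0.    1.34  1.81]
rot [ 3.082e+00 -2.000e-03  0.000e+00] shift [  6.35  -7.01 -27.85] | curjaw -106.0 q6 1.81 q6 est + / - 5.31 -1.69
rot [-0.06  -0.    -0.001] shift [  6.35  -7.01 -27.85] | curjaw -106.0 q6 1.81 q6 est + / - 2.16 1.45
```

View pics/t20c.png

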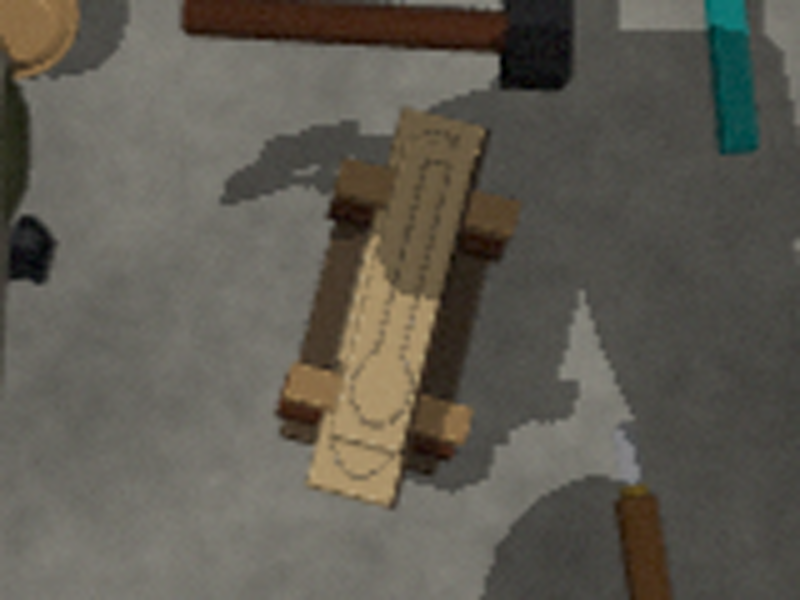

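The short billet sits on the sticks over the long one, with its near edge at about (292–306,208–211) in the full picture. I'll measure it later in better light. On to the bar.

```bash
python3 -m pendant '[[-0.02,0,0,0,-1.4,-5.6,1],[-0.04,0,0,0,-2.8,-11.2,1],[-0.06,0,0,2,-4.2,-16.8,1],[-0.06,0,0,4,-5.6,-22.4,1],[-0.06,0,0,6.3,-7,-27.8,1]]'; python3 -m pendant '[[0,0,0,3,0,0,1],[0,0,0,6,0,0,1],[0,0,0,8,0,0,1],[0,0,0,10,0,0,1],[0,0,0,10,0,0,1]]';python3 - <<'E'
from h import *
st()
to(585,378,5,77.4)
a=grab("side","s21");crop(a,140,60,150,120,5,"s21c")
E
```

```text
time_s: 40.1
eef_pos: [585.0, 377.6, 150.0]
ee_rot: [0.442, 0.552, 0.442, -0.551]
force: [0.1, -0.4, 0.0]
grip_width: 1.0
time_s: 40.72
eef_pos: [584.5, 375.3, 48.3]
ee_rot: [-0.442, -0.551, -0.442, 0.553]
force: [-0.6, 0.6, 0.7]
grip_width: 0.997
t 40.73 pos [584.5 375.3  48.3] jaw -102.6 down [-0.002 -0.001 -1.   ] F [-0.6  0.6  0.7] grip 0.997 q [0.4  0.86 1.1  0.   1.19 2.19]
rot [-3.141e+00 -3.000e-03  2.000e-03] shift [ 4.33 -0.   -0.28] | curjaw -102.6 q6 2.19 q6 est + / - -0.95 5.33
rot [0.    0.001 0.002] shift [ 4.33 -0.   -0.28] | curjaw -102.6 q6 2.19 q6 est + / - 2.2 2.19
```

View pics/s21c.png

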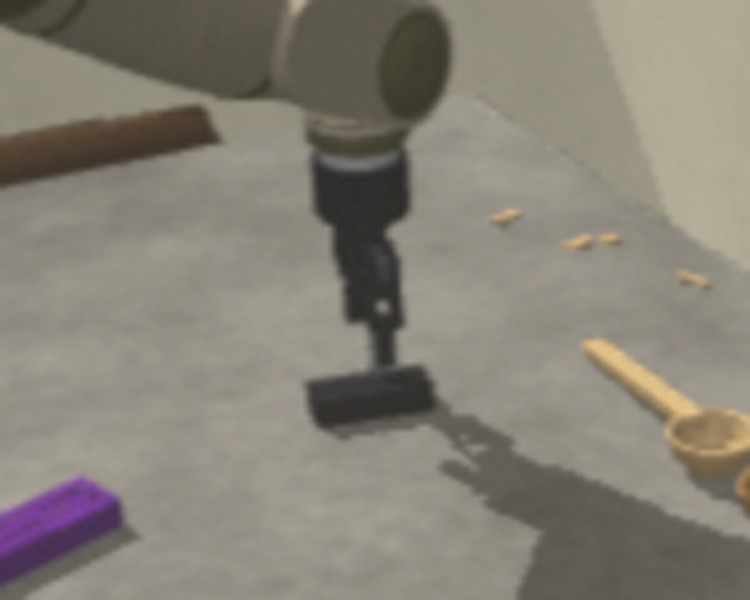

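```bash
python3 -m pendant '[[0,0,0,1.5,0,-0.15,1],[0,0,0,3,0,-0.15,1],[0,0,0,4,0,-0.15,0.9],[0,0,0,4.3,0,-0.15,0.9],[0,0,0,4.3,0,-0.15,0.9]]';python3 - <<'E'
from h import *
st()
a=grab("side","s22");crop(a,140,60,150,120,5,"s22c")
E
```

```text
time_s: 41.4
eef_pos: [585.4, 377.1, 6.5]
ee_rot: [0.442, 0.552, 0.442, -0.552]
force: [-0.4, -0.0, 0.0]
grip_width: 0.9
t 41.4 pos [585.4 377.1   6.5] jaw -102.6 down [ 0.  0. -1.] F [-0.4 -0.   0. ] grip 0.9 q [ 0.4   0.91  1.12 -0.    1.12  2.19]
```

View pics/s22c.png

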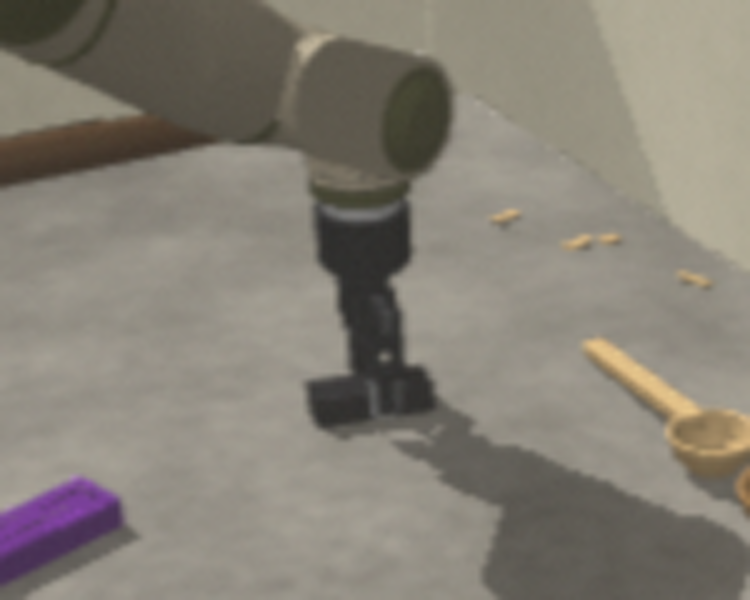

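Fingers are either side of the bar, near its middle. Close at 80 N and lift.

```bash
python3 -m pendant '[[0,0,0,0,0,0,0.75],[0,0,0,0,0,0,0.6],[0,0,0,0,0,0,0.5],[0,0,0,0,0,0,0.3],[0,0,0,0,0,0,0.3]]' 80;python3 -m pendant '[[0,0,0,0,0,0,0.3],[0,0,0,-1,0,0,0.3],[0,0,0,-3,0,0,0.3],[0,0,0,-6,0,0,0.3],[0,0,0,-10,0,0,0.3]]';python3 - <<'E'
from h import *
st()
a=grab("side","s23");crop(a,140,40,150,120,5,"s23c")
E
```

```text
time_s: 42.08
eef_pos: [585.8, 378.2, 7.9]
ee_rot: [0.442, 0.553, 0.442, -0.551]
force: [-0.4, 4.0, 5.5]
grip_width: 0.45
time_s: 42.7
eef_pos: [584.6, 376.6, 107.1]
ee_rot: [-0.442, -0.551, -0.442, 0.553]
force: [0.6, 0.1, -8.4]
grip_width: 0.445
t 42.7 pos [584.6 376.6 107.1] jaw -102.6 down [-0.002 -0.001 -1.   ] F [ 0.6  0.1 -8.4] grip 0.445 q [ 0.4   0.8   1.05 -0.    1.3   2.19]
```

View pics/s23c.png

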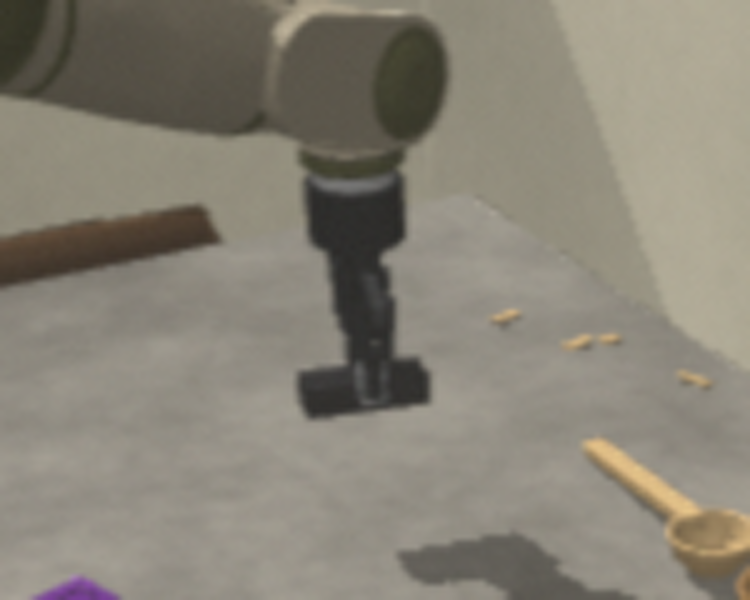

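The bar is held level. From here the top view of the stand should be free, so I'll measure the short billet now.

```bash
python3 -m pendant '[[0,0,0,-2,0,0,0.3],[0,0,0,-4,0,0,0.3],[0,0,0,-6,0,0,0.3],[0,0,0,-8,0,0,0.3],[0,0,0,-9,0,0,0.3]]';python3 - <<'E'
from h import *
st();to(565.8,-199.4,195,74)
a=grab("top","t24");crop(a,275,130,64,98,6,"t24c")
E
```

```text
time_s: 43.38
eef_pos: [585.4, 377.0, 197.3]
ee_rot: [0.442, 0.552, 0.442, -0.552]
force: [-0.8, 0.2, -8.3]
grip_width: 0.446
t 43.38 pos [585.4 377.  197.3] jaw -102.6 down [ 0.001  0.    -1.   ] F [-0.8  0.2 -8.3] grip 0.446 q [ 0.4   0.73  0.93 -0.    1.48  2.19]
rot [-3.082e+00  1.000e-03 -1.000e-03] shift [ 0.22 10.64 56.68] | curjaw -102.6 q6 2.19 q6 est + / - -1.8 6.19
rot [ 0.06  -0.    -0.001] shift [ 0.22 10.64 56.68] | curjaw -102.6 q6 2.19 q6 est + / - 1.34 3.05
```

View pics/t24c.png

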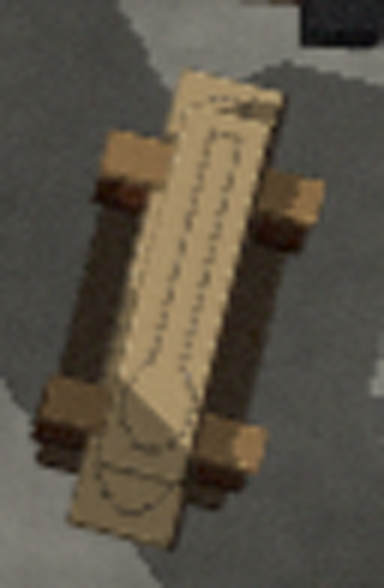

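```bash
python3 - <<'E'
from h import *
c=lambda p:(np.array(p)+.5)/6-.5+[275,130]
n=ray("top",c([(143,475)]),111)[0]; 
print("near mid",n.round(1),"expected centre",(n[:2]+100*np.array([np.cos(np.radians(-16)),np.sin(np.radians(-16))])).round(1))
# predicted far end in crop px
f=n+200*np.array([np.cos(np.radians(-16)),np.sin(np.radians(-16)),0])
print("far end predicted crop px",((proj("top",f)-[275,130]+.5)*6-.5).round(0))
im=cv2.imread("pics/t24.png");crop(im,295,138,32,24,24,"t24d")
im=cv2.imread("pics/t24.png");crop(im,280,195,32,24,24,"t24e")
E
python3 -m pendant '[[0.012,0,0,0,1,5.6,0.3],[0.024,0,0,0,2.1,11.3,0.3],[0.036,0,0,0,3.2,17,0.3],[0.048,0,0,0,4.2,22.6,0.3],[0.06,0,0,0,5.3,28,0.3]]';python3 - <<'E'
from h import *
st();to(565.8,-199.4,195,74)
a=grab("side","s25");crop(a,220,110,150,120,5,"s25c")
E
```

```text
near mid [ 468.9 -172.4  111. ] expected centre [ 565.  -199.9]
far end predicted crop px [[233. 117.]]
time_s: 44.05
eef_pos: [575.4, 90.4, 195.9]
ee_rot: [-0.425, -0.565, -0.426, 0.565]
force: [2.0, -1.0, -6.6]
grip_width: 0.444
t 44.05 pos [575.4  90.4 195.9] jaw -106.0 down [-0.001 -0.    -1.   ] F [ 2.  -1.  -6.6] grip 0.444 q [-0.05  0.47  1.37 -0.    1.31  1.81]
rot [ 3.141e+00  1.000e-03 -1.000e-03] shift [ 0.09  7.09 28.12] | curjaw -106.0 q6 1.81 q6 est + / - 4.45 -0.84
rot [-0.001  0.     0.001] shift [ 0.09  7.09 28.12] | curjaw -106.0 q6 1.81 q6 est + / - 1.31 2.3
```

View pics/t24d.png

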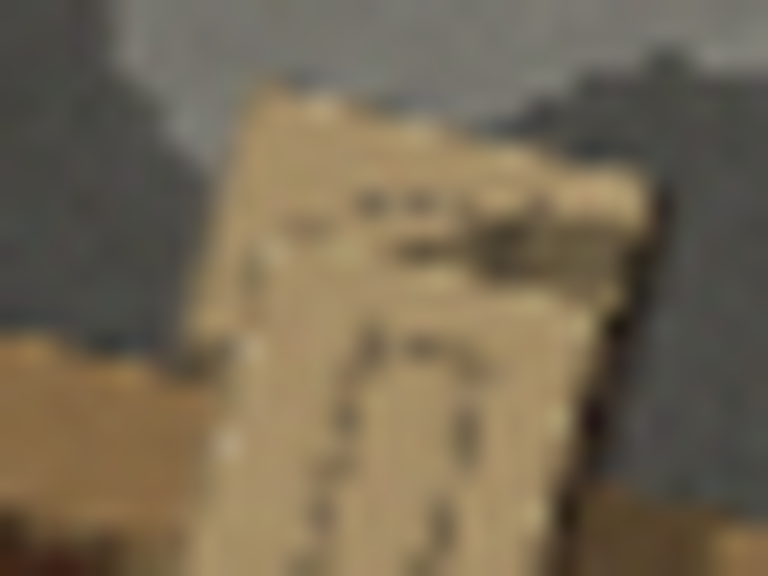

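View pics/s25c.png

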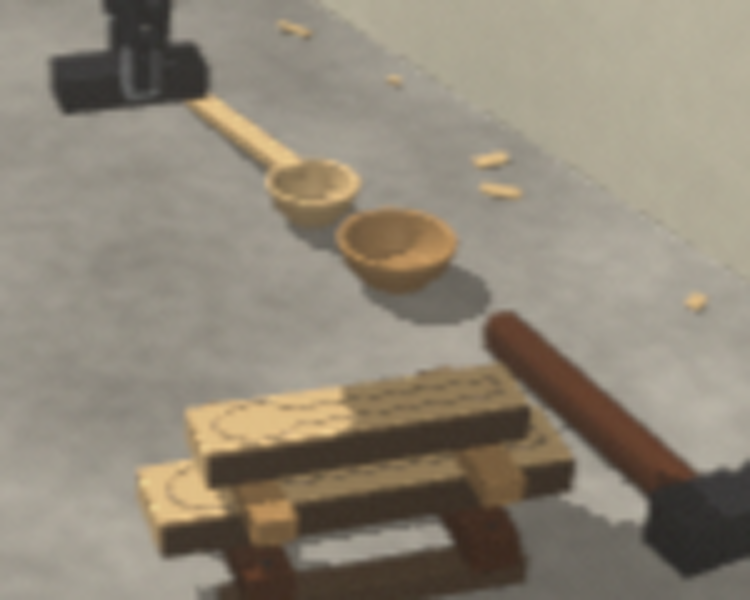

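The short billet is centred at about (565,−199.7), with its near and far ends both where predicted. Bring the bar over.

```bash
python3 -m pendant '[[0,0,0,0,1.4,5.6,0.3],[0,0,0,0,2.8,11.2,0.3],[0,0,0,0,4.2,16.9,0.3],[0,0,0,0,5.6,22.5,0.3],[0,0,0,0,7.1,28.1,0.3]]';python3 -m pendant '[[0,0,0,1,0,0,0.3],[0,0,0,3,0,0,0.3],[0,0,0,5,0,0,0.3],[0,0,0,6,0,0,0.3],[0,0,0,6,0,0,0.3]]';python3 - <<'E'
from h import *
st();to(565.3,-199.5,122,74)
a=grab("side","s26");crop(a,220,110,150,120,5,"s26c")
E
```

```text
time_s: 44.72
eef_pos: [566.2, -199.1, 195.9]
ee_rot: [-0.425, -0.565, -0.426, 0.565]
force: [1.2, -0.6, -7.8]
grip_width: 0.445
time_s: 45.35
eef_pos: [566.6, -196.9, 135.9]
ee_rot: [-0.425, -0.564, -0.426, 0.565]
force: [0.5, -0.1, -7.1]
grip_width: 0.447
t 45.35 pos [ 566.6 -196.9  135.9] jaw -106.0 down [-0.001  0.001 -1.   ] F [ 0.5 -0.1 -7.1] grip 0.447 q [-0.53  0.56  1.39  0.    1.2   1.32]
rot [-3.141e+00 -2.000e-03 -1.000e-03] shift [ 1.39 -0.05  0.29] | curjaw -106.0 q6 1.32 q6 est + / - -1.83 4.47
rot [ 0.    -0.     0.001] shift [ 1.39 -0.05  0.29] | curjaw -106.0 q6 1.32 q6 est + / - 1.32 1.32
```

View pics/s26c.png

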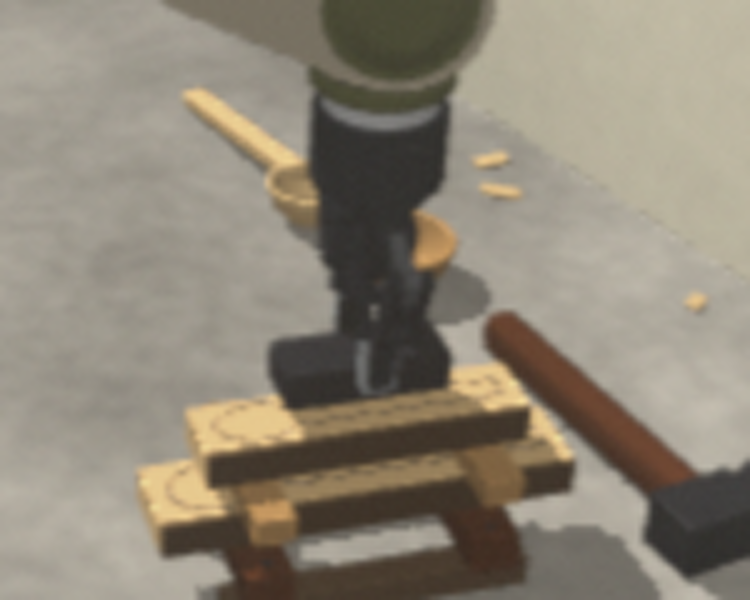

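```bash
python3 -m pendant '[[0,0,0,0.4,0,0.2,0.3],[0,0,0,0.8,0,0.27,0.3],[0,0,0,1.1,0,0.27,0.3],[0,0,0,1.3,0,0.27,0.3],[0,0,0,1.3,0,0.27,0.3]]';python3 -m pendant '[[0,0,0,0.05,0,0,0.3],[0,0,0,0.1,0,0,0.3],[0,0,0,0.15,0,0,0.3],[0,0,0,0.2,0,0,0.3],[0,0,0,0.2,0,0,0.3]]'; python3 -m pendant '[[0,0,0,0.03,0,0,0.3],[0,0,0,0.06,0,0,0.3],[0,0,0,0.09,0,0,0.3],[0,0,0,0.1,0,0,0.3],[0,0,0,0.1,0,0,0.3]]'
```

```text
time_s: 46.02
eef_pos: [566.0, -199.9, 123.3]
ee_rot: [-0.425, -0.565, -0.426, 0.565]
force: [-0.1, -0.0, -7.9]
grip_width: 0.442
time_s: 46.65
eef_pos: [566.1, -200.0, 121.4]
ee_rot: [-0.426, -0.565, -0.426, 0.565]
force: [-0.0, -1.3, -7.9]
grip_width: 0.449
time_s: 47.28
eef_pos: [566.1, -200.0, 120.5]
ee_rot: [0.426, 0.565, 0.425, -0.565]
force: [1.3, 0.2, -7.8]
grip_width: 0.449
```

```bash
python3 -m pendant '[[0,0,0,0.03,0,0.02,0.3],[0,0,0,0.06,0,0,0.3],[0,0,0,0.09,0,0,0.3],[0,0,0,0.1,0,0,0.3],[0,0,0,0.1,0,0,0.3]]';python3 -m pendant '[[0,0,0,0.03,0,0,0.3],[0,0,0,0.06,0,0,0.3],[0,0,0,0.09,0,0,0.3],[0,0,0,0.1,0,0,0.3],[0,0,0,0.1,0,0,0.3]]'
```

```text
time_s: 47.9
eef_pos: [566.1, -200.0, 119.5]
ee_rot: [-0.425, -0.565, -0.426, 0.565]
force: [-0.1, -0.5, -7.7]
grip_width: 0.443
time_s: 48.52
eef_pos: [566.1, -200.0, 118.9]
ee_rot: [0.426, 0.565, 0.425, -0.565]
force: [-3.6, 2.0, -1.3]
grip_width: 0.448
```

```bash
python3 -m pendant '[[0,0,0,0.03,0,0,0.3],[0,0,0,0.06,0,0,0.3],[0,0,0,0.06,0,0,0.3],[0,0,0,0.06,0,0,0.3],[0,0,0,0.06,0,0,0.3]]';python3 -m pendant '[[0,0,0,0,0,0,0.47],[0,0,0,0,0,0,0.5],[0,0,0,0,0,0,0.6],[0,0,0,0,0,0,0.7],[0,0,0,0,0,0,0.8]]';python3 -m pendant '[[0,0,0,0,0,0,0.8],[0,0,0,-1,0,0,0.9],[0,0,0,-4,0,0,0.9],[0,0,0,-8,0,0,0.9],[0,0,0,-12,0,0,0.9]]';python3 - <<'E'
from h import *
st();to(400,150,250,74)
E
```

```text
time_s: 49.15
eef_pos: [566.1, -200.0, 118.9]
ee_rot: [0.426, 0.565, 0.425, -0.565]
force: [-6.5, 2.2, 3.8]
grip_width: 0.448
time_s: 49.78
eef_pos: [566.1, -200.0, 118.0]
ee_rot: [0.426, 0.565, 0.425, -0.565]
force: [0.1, -0.5, -0.2]
grip_width: 0.802
time_s: 50.4
eef_pos: [566.0, -199.9, 240.0]
ee_rot: [0.426, 0.565, 0.425, -0.565]
force: [0.5, -0.1, -0.4]
grip_width: 0.9
t 50.4 pos [ 566.  -199.9  240. ] jaw -106.0 down [ 0.001 -0.    -1.   ] F [ 0.5 -0.1 -0.4] grip 0.9 q [-0.53  0.48  1.24  0.    1.42  1.32]
rot [ 3.141e+00 -1.000e-03 -0.000e+00] shift [ -1.03 -25.61 -29.06] | curjaw -106.0 q6 1.32 q6 est + / - 5.16 -2.52
rot [-0.     0.    -0.001] shift [ -1.03 -25.61 -29.06] | curjaw -106.0 q6 1.32 q6 est + / - 2.01 0.62
```

```bash
python3 -m pendant '[[0,0,0,0,-4.5,-5,0.9],[0,0,0,0,-9,-10,0.9],[0,0,0,0,-13.5,-15,0.9],[0,0,0,0,-18,-20,0.9],[0,0,0,0,-22,-25,0.9]]';python3 -m pendant '[[0,0,0,0,1,-3,0.9],[0,0,0,0,2,-7,0.9],[0,0,0,0,3,-12,0.9],[0,0,0,0,4,-17,0.9],[0,0,0,0,4,-20,0.9]]';python3 - <<'E'
from h import *
st()
a=grab("top","t30");crop(a,265,125,90,105,5.5,"t30c")
a=grab("side","s30");crop(a,220,110,150,120,5,"s30c")
E
```

```text
time_s: 51.02
eef_pos: [430.6, 83.7, 238.8]
ee_rot: [0.426, 0.565, 0.425, -0.564]
force: [0.5, 0.5, 0.4]
grip_width: 0.901
time_s: 51.65
eef_pos: [525.9, 265.2, 238.3]
ee_rot: [0.426, 0.565, 0.426, -0.564]
force: [-1.6, -0.4, 0.2]
grip_width: 0.901
t 51.65 pos [525.9 265.2 238.3] jaw -105.9 down [ 0.001  0.    -1.   ] F [-1.6 -0.4  0.2] grip 0.901 q [0.27 0.45 1.28 0.   1.41 2.12]
```

View pics/t30c.png

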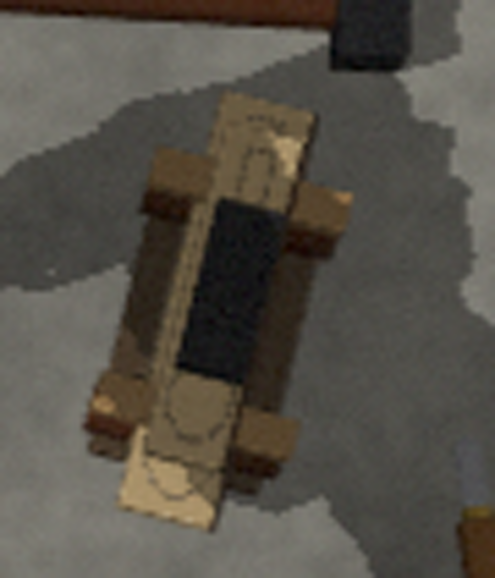

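View pics/s30c.png

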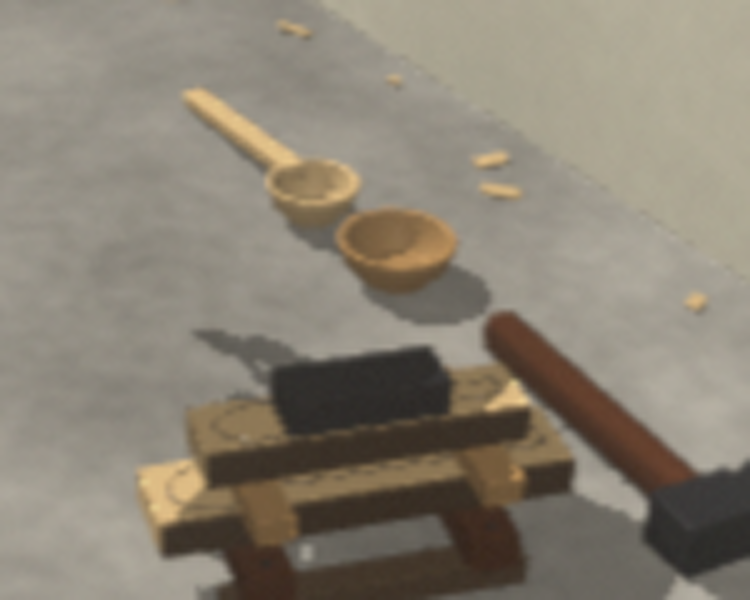

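View pics/t30.png

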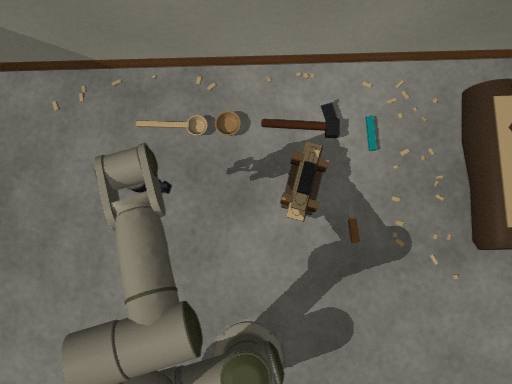

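The stack is complete: bar at about (307,178) on the short billet, nothing else disturbed. One last numeric check of the bar, with crop corners (220,198),(287,214),(241,384),(178,368).

Run:
```python
from h import *
P=ray("top",(np.array([(220,198),(287,214),(241,384),(178,368)])+.5)/5.5-.5+[265,125],136)[:,:2]
print("bar",P.mean(0).round(1),[np.linalg.norm(P[i]-P[i-1]).round(1) for i in range(4)])
a=cv2.imread("pics/t30.png")
print(meas("top",a,(288,150,34,60),136,'dark',32)[:1])
b0=cv2.imread("pics/top0.png")
for n,r in dict(ladle=(132,110,80,30),bowl=(212,105,34,34),adze=(255,98,90,44)).items():
    x,y,w,h=r;print(n,"mean |diff|",np.abs(a[y:y+h,x:x+w].astype(int)-b0[y:y+h,x:x+w]).mean().round(1))
for im in(a,b0):
    x,y,w,h=(340,225,25,22);c=im[y:y+h,x:x+w].astype(int);m=(c[...,2]-c[...,0]>25);print("knife handle px",(np.argwhere(m).mean(0)[::-1]+[x,y]).round(2))
st()
```

```text
bar [ 564.  -199.4] [np.float64(101.7), np.float64(39.2), np.float64(102.2), np.float64(36.6)]
[(560.5, -208.3, 101.4, 59.8, np.float32(-16.71))]
ladle mean |diff| 2.1
bowl mean |diff| 2.2
adze mean |diff| 4.1
knife handle px [353.73 233.22]
knife handle px [353.62 233.28]
t 51.75 pos [525.4 265.6 238. ] jaw -105.9 down [ 0.     0.001 -1.   ] F [ 0.3  0.3 -0. ] grip 0.901 q [0.27 0.45 1.28 0.   1.41 2.12]
```

```bash
python3 -c "
from rig import job; print(job.finish_job())"
```

```text
the job is handed in; nothing more can be done
None
```

I stacked everything in the order you asked: long billet on the bearers, one stick over each bearer, short billet on the sticks, then the iron bar lengthwise in the middle. The job was handed in at about 52 s of the 125 s allowed.

I lowered each piece slowly until the force reading showed contact, then opened the fingers. The forces I read at set-down stayed at or below about 12 N.

Positions measured in the top camera, in mm:

| Piece | Measured centre | Target | Offset |
|---|---|---|---|
| Long billet | (567.0, −199.6) | stand centre (565.5, −199.4) | 1.5 |
| Far stick | (633.7, −218.4) | far bearer (632.8, −218.7) | about 1 |
| Near stick | (499.3, −180.9) | near bearer (498.3, −179.7) | about 1.5 |
| Short billet | (565, −199.9) | stand centre | under 1 |
| Iron bar | (564.0, −199.4) | short billet centre | about 1 |

- **Alignment:** the long billet read −16°, the same as the stand. The short billet and bar were set at −16°. I did not measure the billet's final angle separately, but its far end showed where that angle predicted.
- **Bystanders:** the knife stayed put to within 0.1 pixel. The ladle and bowl areas of the picture were practically unchanged. The adze area differed a little more (4 grey levels against 2), which I put down to the arm's shadow, as it had not visibly moved in either picture.
- **Checks that failed:** two automatic outline fits disagreed with the table because shadow or neighbouring pieces ran into them. For the bar it gave (560.5, −208.3) and a width of 60 instead of 40 mm. The one on the long billet gave a width of 110 instead of 60 mm. I used corners read by hand from the pictures instead.

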